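Shake out hex spacers in the tilting sifter and tip them into the catch tray

ROBOT

A 6-joint arm with a two-finger parallel gripper is mounted at the origin on the work surface. World frame = base frame: x ahead of the robot, y to its left, z up, the work surface at z = 0. Lengths are in mm, angles in rad, forces in N, time in s.
With the tool pointing down it reaches from about 300 to 775 mm from the base axis. Payload 14.6 kg.
Tool frame: the origin (TCP) lies midway between the tips of the shut fingers; the grasp point (between the pads) lies grasp_offset behind it (grasp_offset is the distance from the TCP to the grasp point, in mm); z points along the fingers, y is the line along which they close (so a half turn about z gives the same grasp; the last joint's range is limited). The gripper opens to 94 mm and grips with 3 to 60 N. Pads are 16 mm wide; open, the fingers measure 119 mm over their backs; the gripper's body (75 mm by 177 mm) begins 78 mm behind the grasp point.
Start: joints at [1.207, 0.3, 1.521, -0, 1.321, -0.067], TCP at [160.851, 525.943, 205.446] pointing down, gripper open.
Joint ranges: [-3.03, 3.03], [-0.79, 2.21], [0.23, 2.52], [-1.04, 4.18], [0, 3.07], [-2.55, 2.55]. Speed limits (rad/s): [2.22, 2.22, 2.57, 3.14, 3.14, 3.14].

INTERFACE

Orientations are given as [roll, pitch, yaw] about the fixed x, y, z axes, in that order (R = Rz(yaw) Ry(pitch) Rx(roll)).
In Python, from cell import * gives the robot as it stands. The module is installed in compiled form; this text tells all that it offers.
- The arm moves only by the shell command python3 -m jog 'ROWS' [FORCE]. ROWS is JSON, a list of rows, each a list of 3 entries, a list of its own where there are three numbers: the finger opening in mm, from 0 to 94, then the shift along the tool's x, y, z in units of 50 mm (1.0 is 50 mm), then the turn about the tool's z in units of 180 degrees (1.0 is 180 degrees). In form: [[fingers, [dx, dy, dz], twist], ...]. A call has 1 to 20 rows; each row shifts and turns the commanded pose from where the row before left it, along the tool's axes as they then stand; what a row does not reach is not made up. A row lasts 1/10 s, in which the tool goes at most 50 mm and 8.59 degrees, less where a joint would pass 70% of its speed; a pose out of reach is approached as far as the arm can. A call with a number of a shift or a turn outside -1 to 1 is refused whole. A call with a gripper value outside its range is refused whole. The fingers move at their own pace and stop on an object; FORCE is the grip in N (left out, the last holds). Time passes only in rows, so rows that do not move let the fingers close. It gives the time, the measured TCP pose, the force, the opening and the grip force at its end, in the units of the state.
- read_state(): the state, without advancing time (a new reading comes with each control period).
- camera(name): name is "scene" or "top" or "wrist"; returns the picture (420x560x3 uint8, red, green, blue); there is no depth.
- calibration(name): a dict with "mtx" (3x3 intrinsics, pixels), "distortion" ([k1, k2, p1, p2, k3] as OpenCV has them; the pictures are not rectified), "cam_to_world" (4x4, takes a point from camera to world coordinates); the wrist camera has in their place "hand_eye" (4x4, takes a point from camera to tool coordinates, whose origin is the TCP and whose axes are the flange's). Camera axes: x right, y down, z forward; pixel columns grow to the right and rows downward; lengths in mm; the calibration is good to about 2 mm. A picture is of the moment at which its call begins: read the wrist's pose just before it. calibration takes no time and is no camera call.
- sign_off(): hands the job in; it is judged then, once.
Trained networks look in the newest picture that a camera, given by its name, has taken for a name from the list of things; names that differ only in an ending like _2 or _b are one class to them, and where a whole thing is asked for, a point or a joint stands for the part that bears it (a point fixed in the world has none). Each returns a list of dicts, best first, with "conf" (0 to 1); they miss things now and then, are a little off and sometimes report something else, mostly with a low value. They report only what shows in the picture. A call takes as long as a camera call. They do not tell look-alikes from the thing itself.
- regions_of(camera, query): "pixels" (420x560 bool, what is visible of it) and "rect" ([centre column, centre row, width, height] in pixels, round what is visible of it).
The state is a dict: "clock": time; "joints": joint angles; "qd": joint speeds; "effort": joint torques, N m; "eef_pos": TCP position; "eef_rot": TCP orientation; "wrist_force": force on the tool from outside, world axes, zero at the start; "moment": the same for the moment, N m; "finger_gap": finger opening in mm; "finger_force": force on a finger pad.
Only numpy, scipy, OpenCV 4.12 (cv2) and the standard library are available. Lean on these libraries where they do the work, as an engineer would, in place of code of your own. Each camera call takes 0.05 s, during which the arm holds its last target. There are 200 camera calls.

TASK

Freshly cut short hexagonal spacers lie on the bench: turn the sifter's cap to its wide window, put every short spacer in the box through it, turn the cap to the fine holes and tip the box right over and back upright with the crank, so that burrs are shaken off while the spacers stay inside. Then turn the cap to the wide window with the box upright, slide the catch tray along its rails fully under the box (any time before this second tipping) and tip right over again so that all the spacers drop into the tray. Finish with the box upright and the tray, still flat between its rails, drawn out by its handle until it is clear of the box, all the spacers in it; leave the other things on the bench alone.

Things in the scene. Friction and masses are not known exactly. Their poses are not given: they have to be found in the camera images.
- station: Fixed aluminium stand. Origin on the bench below the tilting axis (190 mm up); x along that axis, away from the robot, y along the tray rails to the left, yaw within 0.08 rad of the world's. Uprights (213 mm high) at x = -116, +116 mm; rails 20 high, inner faces at x = -60, +60, y = -100 to +250; stop face at y = -72; clear baffle at y = +120 from 59 to 152 mm up: the tray slides under it.
- drum (a joint): Tilt of the clear sifter box (rad): 0 upright, mouth up, as at the start; 2.4 (end stop) tipped right over to the station's +y side, mouth down. Stiff, stays where it is left: 6 to 10 N at the crank pin moves it. Box 108 (x) x 170 (y) x 109 mm high outside, 100 x 160 x 100 inside, centred on the tilting axis; with its cap it sweeps a radius of 121 mm.
- drum_mid (a point): Centre of the clear box, on the tilting axis, 190 mm above the bench. Axes turn with the box; at tilt 0 they are the station's. Spacers inside are within 50 mm (x), 80 mm (y) and -50 to +52 mm (z) in this frame.
- mouth (a point): Middle of the one opening (84 mm along x, 50 along y) in the box's fixed top plate, at the level of the cap's upper face: 55 mm to +y and 62 mm up from the box's centre, 252 mm above the bench when upright. Axes turn with the box. A spacer lying along x, let go close above the wide window here, falls in.
- cap (a joint): Turn of the grey cap (disc 202 mm across, 6 thick) on the box, rad, positive counter-clockwise from above. 0: wide window (80 mm along x, 57 along y) over the mouth, spacers pass. -1.4 (end stop): field of fine 6 mm holes over the mouth. +1.4 (end stop): three 18 mm holes; spacers pass neither. Stiff (0.06 N m), stays where left. Starts at 0.6 to 1.3.
- cap_grip (a point): Centre of the black grip bar in the cap's middle: 56 mm long, 16 mm thick, its top 29 mm above the cap's upper face; this point is 16 mm above that face, 268 mm above the bench when upright. The bar lies along this frame's x, which turns with the cap (at cap 0: along the station's x).
- crank_pin (a point): Middle of the crank's black round pin, 18 mm thick, 50 mm free, parallel to the tilting axis, on the robot's side: 165 mm from the station's middle along -x, 85 mm from the tilting axis. At tilt 0 it leans 1.2 rad from vertical to the -y side, at 2.4 it leans 1.2 rad to +y, going over the top between. It can turn in a grip from above whose fingers close along y.
- tray: Loose grey open catch tray, 112 mm (x) x 200 (y), 40 high, walls and floor 4 mm, 0.3 kg, lying between the rails with 4 mm play each side. Origin under its middle, axes as the station's. Starts drawn out, origin 205 to 225 mm along the station's y; fully under the box, against the stop, it is at y = +28 mm.
- tray_handle (a point): Grip point on the upright tab at the end of the tray's long handle: tab 36 mm along x, 12 mm thick along y, top 76 mm above the bench; this point is 60 mm above the bench and 170 mm from the tray's origin along its +y. With the tray in, the tab is 76 mm from the baffle and 97 from the cap's rim: held across its 36 mm (fingers closing along x), a wide gripper stays clear of them.
- long_bar: Bystander: steel hexagonal bar 130 mm long, 14 mm across the flats; not a short spacer, leave it alone. Origin at its centre, x along it.
- tape: Bystander: black roll of tape, 90 mm across, 19 mm high. Origin under its middle.
- meter: Bystander: black hand meter, 85 x 160 x 40 mm. Origin under its middle.
- gland: Bystander: grey cable gland, 52 mm across, standing 60 mm high. Origin under its middle.
- spacer1: Short plain aluminium hexagonal spacer, 60 mm long, 18 mm across the flats (21 mm across the corners), 50 g, lying on a flat on the bench. Origin at its centre, x along its length. Absent (None) in some starts: two to four of the four are there.
- spacer2: Short plain aluminium hexagonal spacer, 60 mm long, 18 mm across the flats (21 mm across the corners), 50 g, lying on a flat on the bench. Origin at its centre, x along its length. Absent (None) in some starts: two to four of the four are there.
- spacer3: Short plain aluminium hexagonal spacer, 60 mm long, 18 mm across the flats (21 mm across the corners), 50 g, lying on a flat on the bench. Origin at its centre, x along its length. Absent (None) in some starts: two to four of the four are there.
- spacer4: Short plain aluminium hexagonal spacer, 60 mm long, 18 mm across the flats (21 mm across the corners), 50 g, lying on a flat on the bench. Origin at its centre, x along its length. Absent (None) in some starts: two to four of the four are there.
Mind the look-alikes: they are no part of the job. What is shaped like the spacer2 but turquoise is not meant. What is shaped like the spacer1 but red is not meant.

How it is judged:
By the outcome, as a careful person would: the job done as asked, in the order asked, and still so for the second after the job is handed in, with the robot touching nothing.
Of spacer1, spacer2, spacer3, spacer4 only 2 to 4 are there at a start; the rules pass over those that are not, and their reading is None.
At some moment in a run one of spacer1, spacer2, spacer3, spacer4 may be knocked a few centimetres aside while the robot is not near it.
Once in a run the grip may slacken for a moment while it holds something.
It also fails if it takes over 210 s, if anything falls off the work surface, if the arm or the gripper's body presses on something with over 40 N, if the wrist force passes 120 N, or if a joint passes its speed limit or range.

## Working session

There is one attempt and no reset: what is moved stays moved. The work goes in short steps, Python scripts to look and compute and a shell command to move; the robot and the scene stay as the last step left them, time stands still between calls to the robot, and variables do not carry over. Pictures are saved under pics/ and viewed, at most 14 in all, crops included, and the job is handed in when it is done.

```bash
mkdir -p pics; cat > h.py <<'E'
from cell import *
import numpy as np, cv2
from scipy.spatial.transform import Rotation as R
def pose():
    s=read_state(); T=np.eye(4); T[:3,:3]=R.from_euler('xyz',s['eef_rot']).as_matrix(); T[:3,3]=s['eef_pos']; return T
def cam(name):
    c=calibration(name); 
    M=pose()@np.array(c['hand_eye']) if name=='wrist' else np.array(c['cam_to_world'])
    return np.array(c['mtx'],float),np.array(c['distortion'],float),M
def px2w(name,uv,z,C=None):
    K,d,M=C or cam(name)
    p=cv2.undistortPoints(np.array(uv,float).reshape(-1,1,2),K,d).reshape(-1,2)
    r=np.c_[p,np.ones(len(p))]@M[:3,:3].T
    o=M[:3,3]; t=(z-o[2])/r[:,2]
    return o+r*t[:,None]
def w2px(name,P,C=None):
    K,d,M=C or cam(name)
    Mi=np.linalg.inv(M); rv=cv2.Rodrigues(Mi[:3,:3])[0]
    return cv2.projectPoints(np.array(P,float).reshape(-1,1,3),rv,Mi[:3,3],K,d)[0].reshape(-1,2)
def save(name,f):
    im=camera(name); cv2.imwrite('pics/'+f,im[:,:,::-1]); return im
def axis(mask):
    ys,xs=np.nonzero(mask); return cv2.minAreaRect(np.c_[xs,ys].astype(np.float32))
E
python3 - <<'E'
from h import *
a=save('top','top0.png'); b=save('scene','sc0.png')
for q in ['spacer1','long_bar','tape','meter','gland','tray','tray_handle','crank_pin','cap_grip','cap','drum']:
    for d in regions_of('top',q)[:7]:
        if d['conf']<.2: continue
        r=axis(d['pixels']); p=px2w('top',[r[0]],9)[0]
        bx=px2w('top',cv2.boxPoints(r),9)
        im=a[d['pixels']].mean(0)
        print(q,round(d['conf'],2),np.round(d['rect']),p[:2].round(),[np.linalg.norm(bx[i]-bx[i+1]).round() for i in (0,1)],im.round())
s=read_state();print(s['clock'],s['eef_rot'],s['finger_gap'],s['wrist_force'])
for n in('top','scene'):print(cam(n)[2][:3,3].round())
print(calibration('wrist')['hand_eye'])
import builtins
E
python3 -c "
from cell import *;import cell;print([k for k in dir(cell) if 'off' in k])"
```

```text
spacer1 0.7 [218. 269.  12.  21.] [442. 178.] [np.float64(63.0), np.float64(24.0)] [134. 136. 135.]
spacer1 0.54 [161. 269.  15.  23.] [435. 351.] [np.float64(24.0), np.float64(62.0)] [133. 134. 134.]
long_bar 0.46 [154. 219.  10.  38.] [594. 381.] [np.float64(16.0), np.float64(128.0)] [110. 115. 116.]
long_bar 0.27 [404. 226.  17.  18.] [ 590. -416.] [np.float64(52.0), np.float64(45.0)] [99. 95. 92.]
tape 0.61 [248. 164.  25.  25.] [774.  95.] [np.float64(85.0), np.float64(87.0)] [71. 61. 45.]
gland 0.48 [406. 227.  19.  21.] [ 590. -417.] [np.float64(60.0), np.float64(53.0)] [99. 97. 94.]
tray 0.81 [260. 218.  88.  38.] [608.  36.] [np.float64(288.0), np.float64(118.0)] [122. 118. 113.]
tray_handle 0.96 [264. 217.  87.  41.] [608.  36.] [np.float64(287.0), np.float64(119.0)] [120. 116. 112.]
tray_handle 0.74 [359. 219.  73. 109.] [ 611. -265.] [np.float64(349.0), np.float64(247.0)] [104. 103. 100.]
crank_pin 0.98 [358. 220.  77. 104.] [ 611. -264.] [np.float64(348.0), np.float64(250.0)] [104. 103. 100.]
cap_grip 0.89 [360. 202.  77.  76.] [ 666. -265.] [np.float64(243.0), np.float64(240.0)] [107. 103. 100.]
cap 0.7 [405. 227.  20.  22.] [ 590. -416.] [np.float64(58.0), np.float64(52.0)] [98. 96. 93.]
cap 0.61 [356. 205.  74.  77.] [ 668. -267.] [np.float64(241.0), np.float64(248.0)] [106. 103. 100.]
drum 0.8 [358. 221.  77. 107.] [ 612. -265.] [np.float64(345.0), np.float64(247.0)] [104. 103. 100.]
0.65 [ 3.14158909e+00 -9.85355982e-06  2.84478322e+00] 94.08194149165692 [ 0.25833961  0.57890354 -0.21888267]
[ 420.  -23. 1372.]
[ 929.  457. 1122.]
[[-8.19126053e-04 -9.60165316e-01 -2.79431378e-01  8.18453339e+01]
 [ 9.99999501e-01 -9.46258459e-04  3.20074675e-04 -7.54032285e-01]
 [-5.71738906e-04 -2.79430976e-01  9.60165612e-01 -1.79560469e+02]
 [ 0.00000000e+00  0.00000000e+00  0.00000000e+00  1.00000000e+00]]
['grasp_offset', 'sign_off']
```

View pics/top0.png

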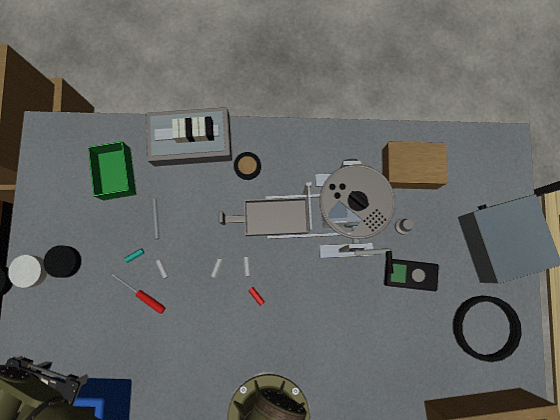

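View pics/sc0.png

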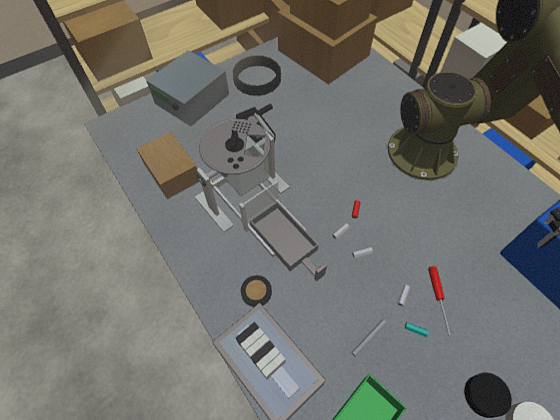

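```bash
python3 - <<'E'
import cv2
a=cv2.imread('pics/top0.png')[140:290,140:440]
cv2.imwrite('pics/top0c.png',cv2.resize(a,(800,400),interpolation=cv2.INTER_CUBIC))
E
```

```text
(no output)
```

View pics/top0c.png

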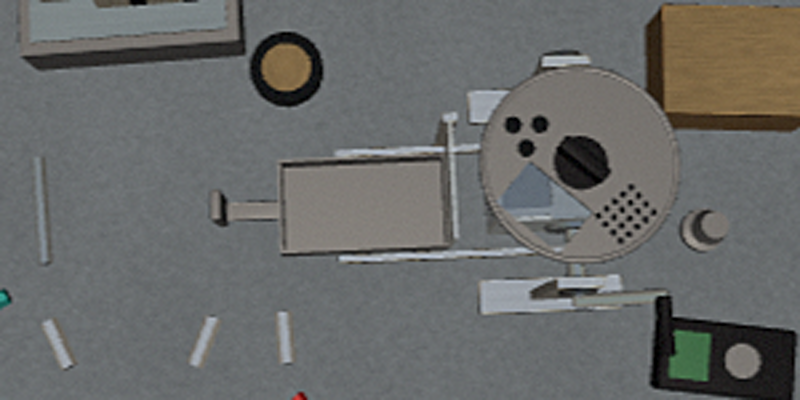

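```bash
python3 -m jog '[[94,[0,0,-0.307],0.0465],[94,[0,0,-0.307],0.0465],[94,[0,0,-0.307],0.0465],[94,[0,0,-0.307],0.0465],[94,[0,0,-0.307],0.0465],[94,[0,0,-0.307],0.0465],[94,[0,0,-0.307],0.0465],[94,[0,0,-0.307],0.0465],[94,[0,0,-0.307],0.0465],[94,[0,0,-0.307],0.0465],[94,[0,0,-0.307],0.0465],[94,[0,0,-0.307],0.0465],[94,[0,0,-0.307],0.0465],[94,[0,0,-0.307],0.0465]]' 20
python3 -m jog '[[94,[-0.219,0.854,0],0],[94,[-0.219,0.854,0],0],[94,[-0.219,0.854,0],0],[94,[-0.219,0.854,0],0],[94,[-0.219,0.854,0],0],[94,[-0.219,0.854,0],0],[94,[-0.219,0.854,0],0],[94,[-0.219,0.854,0],0],[94,[-0.219,0.854,0],0],[94,[-0.219,0.854,0],0],[94,[-0.219,0.854,0],0],[94,[-0.219,0.854,0],0],[94,[-0.219,0.854,0],0],[94,[-0.219,0.854,0],0],[94,[-0.219,0.854,0],0],[94,[-0.219,0.854,0],0],[94,[-0.219,0.854,0],0],[94,[-0.219,0.854,0],0],[94,[-0.219,0.854,0],0],[94,[-0.219,0.854,0],0]]'
python3 -m jog '[[94,[0,0,0],0],[94,[0,0,0],0]]'
python3 - <<'E'
from h import *
st()
C=cam('wrist'); a=save('wrist','w1.png'); C2=cam('top'); save('top','top1.png')
import pickle;pickle.dump(C,open('w1.pkl','wb'))
for d in regions_of('top','spacer1'): print(round(d['conf'],2),np.round(d['rect']))
E
```

```text
clock: 2.05
eef_pos: [160.8, 525.9, 421.0]
eef_rot: [-3.142, -0.0, 0.794]
wrist_force: [-1.2, -0.0, -0.2]
finger_gap: 94.2
finger_force: 0.0
clock: 4.05
eef_pos: [621.1, -227.9, 420.3]
eef_rot: [3.141, -0.0, 0.8]
wrist_force: [-0.4, 0.4, 0.4]
finger_gap: 93.7
finger_force: 0.0
clock: 4.25
eef_pos: [620.9, -226.9, 418.9]
eef_rot: [-3.14, 0.001, 0.799]
wrist_force: [-1.1, 1.1, -0.5]
finger_gap: 93.9
finger_force: 0.0
t 4.25 [ 620.9 -226.9  418.9] [-3.14e+00  1.00e-03  7.99e-01] q [-0.41  0.56  0.68  0.    1.91  0.37] gap 93.9 F [-1.1  1.1 -0.5] 0.0
0.64 [161. 268.  14.  23.]
0.59 [248. 266.  10.  16.]
0.45 [257. 297.  18.  21.]
0.43 [215. 267.   8.  13.]
```

View pics/w1.png

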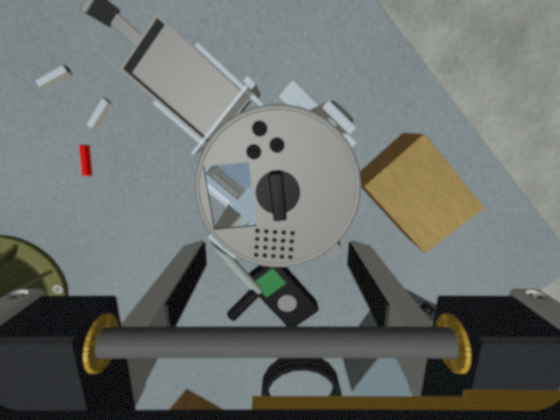

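```bash
python3 - <<'E'
from h import *
import pickle
C=pickle.load(open('w1.pkl','rb'))
for q in ['cap','cap_grip','tray','tray_handle']:
    for d in regions_of('wrist',q)[:2]:
        print(q,round(d['conf'],2),np.round(d['rect']))
        m=d['pixels'].astype(np.uint8)
        c=max(cv2.findContours(m,0,1)[0],key=len).reshape(-1,2)
        if q.startswith('cap'):
            P=px2w('wrist',c,252,C)[:,:2]
            h=cv2.convexHull(P.astype(np.float32)); cc,r=cv2.minEnclosingCircle(h); print('  circ',cc,r)
g=camera('wrist').copy(); hsv=g.sum(2)
# white bright rails mask
cv2.imwrite('pics/w1c.png',cv2.resize(g[30:240,60:340,::-1],(800,600),interpolation=cv2.INTER_CUBIC))
print('bar',px2w('wrist',[[276.5,172],[281,219]],281,C))
E
```

```text
cap 0.71 [280. 183. 166. 161.]
  circ (623.6587524414062, -225.11959838867188) 100.48851776123047
cap_grip 0.64 [278. 186. 166. 163.]
  circ (623.6144409179688, -225.20387268066406) 101.11848449707031
cap_grip 0.6 [164.  69. 164. 136.]
  circ (632.111083984375, -34.23176956176758) 88.59284210205078
tray 0.79 [164.  68. 173. 137.]
tray_handle 0.81 [164.  70. 168. 140.]
bar [[ 642.97397116 -203.83498782  281.        ]
 [ 609.13220157 -245.86432556  281.        ]]
```

View pics/w1c.png

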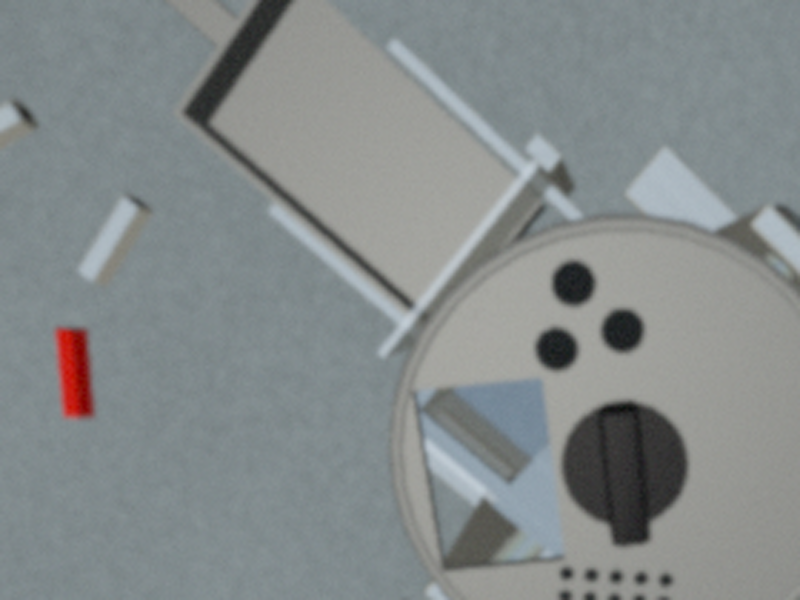

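```bash
python3 - <<'E'
from h import *
import pickle
C=pickle.load(open('w1.pkl','rb'))
f=lambda L,z:px2w('wrist',np.array(L)*.35+[60,30],z,C)
for n,L,z in [('railR',[[398,41],[580,213]],20),('railL',[[270,208],[393,314]],20),('trayL',[[184,112],[420,300]],40),('trayR',[[320,0],[515,172]],40),('baffle top',[[536,165],[381,352]],152),('winL',[[415,392],[445,568]],252),('winR',[[541,380],[563,556]],252),('winT',[[415,392],[541,380]],252),('winB',[[445,568],[563,556]],252),('bar',[[603,405],[614,543]],281),('bar2',[[638,405],[648,541]],281)]:
    P=f(L,z); d=P[1]-P[0]; print(n,P[:,:2].round(1).tolist(),'ang',round(np.arctan2(d[1],d[0]),3),'len',np.linalg.norm(d).round(1))
E
```

```text
railR [[673.7, 23.6], [683.6, -124.9]] ang -1.504 len 148.9
railL [[541.5, 17.6], [548.3, -82.3]] ang -1.503 len 100.1
trayL [[551.7, 82.0], [571.9, -91.6]] ang -1.455 len 174.8
trayR [[657.2, 63.0], [671.5, -81.4]] ang -1.472 len 145.1
baffle top [[682.6, -104.0], [558.8, -110.5]] ang -3.089 len 124.0
winL [[583.4, -144.2], [535.1, -205.0]] ang -2.242 len 77.7
winR [[624.3, -177.1], [576.2, -237.3]] ang -2.245 len 77.0
winT [[583.4, -144.2], [624.3, -177.1]] ang -0.678 len 52.5
winB [[535.1, -205.0], [576.2, -237.3]] ang -0.665 len 52.3
bar [[638.9, -199.5], [603.3, -241.9]] ang -2.27 len 55.4
bar2 [[648.5, -208.8], [613.6, -250.8]] ang -2.264 len 54.6
```

```bash
python3 - <<'E'
from h import *
plan(624.5,-225,259,0.893)
E
```

```text
twist -0.0295 rows>= 1 shift [0.063 0.056 3.244] n>= 4 q6 end 0.33
```

```bash
python3 -m jog '[[50,[0,0,0],-0.0295],[50,[0.063,0.056,0.54],0],[50,[0,0,0.54],0],[50,[0,0,0.54],0],[50,[0,0,0.54],0],[50,[0,0,0.54],0],[50,[0,0,0.54],0],[50,[0,0,0],0],[0,[0,0,0],0],[0,[0,0,0],0],[0,[0,0,0],0],[0,[0,0,0],0],[0,[0,0,0],0],[0,[0,0,0],0],[0,[0,0,0],0]]' 40
```

```text
clock: 6.15
eef_pos: [624.1, -225.0, 258.4]
eef_rot: [-3.139, 0.0, 0.893]
wrist_force: [-8.9, 4.9, 2.2]
finger_gap: 15.8
finger_force: 40.0
```

```bash
python3 -m jog '[[0,[0,0,0],0.0264],[0,[0,0,0],0.0264],[0,[0,0,0],0.0264],[0,[0,0,0],0.0264],[0,[0,0,0],0.0264],[0,[0,0,0],0.0264],[0,[0,0,0],0.0264],[0,[0,0,0],0.0264],[0,[0,0,0],0.0264],[0,[0,0,0],0.0264],[0,[0,0,0],0],[0,[0,0,0],0]]'
python3 -m jog '[[40,[0,0,0],0],[40,[0,0,0],0],[40,[0,0,0],0],[50,[0,0,-0.5],0],[50,[0,0,-0.5],0],[50,[0,0,-0.6],0],[50,[0,0,-0.6],0],[50,[0,0,-0.6],0],[50,[0,0,-0.5],0],[50,[0,0,0],0]]'
python3 - <<'E'
from h import *
C=cam('wrist'); a=save('wrist','w2.png')
import pickle;pickle.dump(C,open('w2.pkl','wb')); st()
S=np.array([624,-225.]);u=np.array([np.cos(.062),np.sin(.062)]);v=np.array([-u[1],u[0]])
def sw(x,y,z): return [*(S+u*x+v*y),z]
b=a.copy()
for z,w,l in [(252,40,28.5),(246,42,25)]:
    q=w2px('wrist',[sw(sx*w,55+sy*l,z) for sx,sy in((-1,-1),(1,-1),(1,1),(-1,1))],C)
    cv2.polylines(b,[q.round().astype(int)],True,(255,0,0) if z==252 else (0,255,0))
q=w2px('wrist',[sw(x,y,281) for x,y in((-28,-8),(28,-8),(28,8),(-28,8))],C); cv2.polylines(b,[q.round().astype(int)],True,(255,255,0))
cv2.imwrite('pics/w2o.png',b[:,:,::-1])
E
```

```text
clock: 7.35
eef_pos: [624.0, -224.7, 258.5]
eef_rot: [-3.14, 0.002, 0.063]
wrist_force: [-9.7, 6.8, 2.7]
finger_gap: 15.9
finger_force: 40.0
clock: 8.35
eef_pos: [625.0, -225.8, 426.9]
eef_rot: [3.139, -0.005, 0.063]
wrist_force: [0.4, 0.4, -0.8]
finger_gap: 50.1
finger_force: 0.0
t 8.4 [ 625.  -225.8  424.3] [ 3.14e+00 -2.00e-03  6.30e-02] q [-0.4   0.57  0.65 -0.    1.92  1.11] gap 50.0 F [ 0.3 -0.2 -0.1] 0.0
```

View pics/w2o.png

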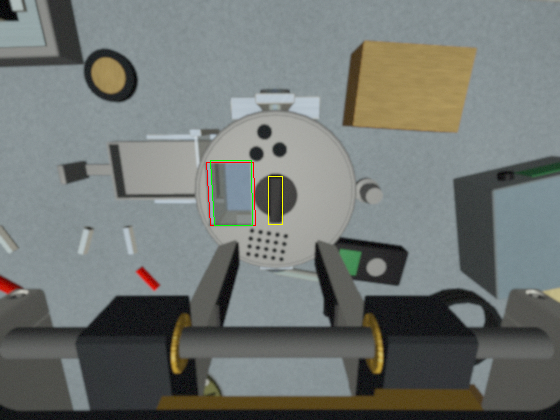

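```bash
cat >> h.py <<'E'
def spacers(name,C=None):
    im=camera(name); C=C or cam(name); out=[]
    for d in regions_of(name,'spacer1'):
        m=cv2.morphologyEx(d['pixels'].astype(np.uint8),0,np.ones((1,1)))
        if m.sum()<30: continue
        r=axis(m); bx=px2w(name,cv2.boxPoints(r),12,C)[:,:2]; e=[bx[1]-bx[0],bx[2]-bx[1]]; e.sort(key=np.linalg.norm)
        col=im[d['pixels']].mean(0); a=np.arctan2(e[1][1],e[1][0])
        a=(a+np.pi/2)%np.pi-np.pi/2
        p=bx.mean(0); out.append((p,a)); print(round(d['conf'],2),r[0],p.round(1),'ang',round(a,3),[np.linalg.norm(x).round(1) for x in e],col.round())
    return out
E
python3 - <<'E'
from h import *
spacers('wrist');spacers('top')
plan(440,86,330,-1.5)
E
```

```text
0.76 (4.989648342132568, 239.62411499023438) [431.7 346.3] ang 0.545 [np.float64(29.5), np.float64(53.8)] [147. 151. 144.]
0.74 (148.00001525878906, 278.0000305175781) [357.2  47. ] ang 0.721 [np.float64(21.2), np.float64(56.9)] [168.  35.  30.]
0.73 (84.57691192626953, 239.88461303710938) [441.2 177.7] ang -0.353 [np.float64(20.2), np.float64(67.5)] [159. 166. 164.]
0.72 (130.0576934814453, 239.28846740722656) [448.5  80. ] ang 0.112 [np.float64(19.7), np.float64(64.6)] [160. 166. 166.]
0.59 (255.8200225830078, 295.7600402832031) [358.2  48.7] ang 0.68 [np.float64(23.6), np.float64(60.3)] [163.  57.  54.]
0.44 (133.8455047607422, 255.24891662597656) [474.7 438.8] ang -0.981 [np.float64(20.8), np.float64(60.0)] [ 43. 130. 119.]
0.41 (161.40000915527344, 268.8000183105469) [434.4 348.9] ang 0.521 [np.float64(25.0), np.float64(62.7)] [143. 144. 144.]
twist 0.4975 rows>= 11 shift [-6.479  3.244  1.836] n>= 8 q6 end 3.26
```

```bash
python3 - <<'E'
from h import *
plan(446,82,160,.112)
E
```

```text
twist -0.0156 rows>= 1 shift [-2.865 -6.514  5.236] n>= 9 q6 end 1.64
```

```bash
python3 -m jog '[[60,[0,0,0],-0.0156],[60,[-0.358,-0.814,0.2],0],[60,[-0.358,-0.814,0.2],0],[60,[-0.358,-0.814,0.2],0],[60,[-0.358,-0.814,0.2],0],[60,[-0.358,-0.814,0.2],0],[60,[-0.358,-0.814,0.2],0],[60,[-0.358,-0.814,0.2],0],[60,[-0.358,-0.814,0.2],0],[60,[0,0,0.727],0],[60,[0,0,0.727],0],[60,[0,0,0.727],0],[60,[0,0,0.727],0],[60,[0,0,0.727],0],[60,[0,0,0],0],[60,[0,0,0],0],[60,[0,0,0],0]]'
python3 - <<'E'
from h import *
st(); o=spacers('wrist'); save('wrist','w3.png')
T=pose()[:3,3]
p,a=min(o,key=lambda t:np.linalg.norm(t[0]-T[:2])); plan(*p,4,a)
E
```

```text
clock: 10.3
eef_pos: [447.8, 80.6, 163.9]
eef_rot: [3.142, -0.003, 0.112]
wrist_force: [0.2, 0.7, 1.5]
finger_gap: 60.0
finger_force: 0.0
t 10.3 [447.8  80.6 163.9] [ 3.142e+00 -3.000e-03  1.120e-01] q [ 0.1   0.13  1.83 -0.    1.18  1.56] gap 60.0 F [0.2 0.7 1.5] 0.0
0.95 (293.6200256347656, 269.6600036621094) [357.9  48.3] ang 0.725 [np.float64(22.0), np.float64(67.8)] [166.  41.  35.]
0.88 (275.2565002441406, 196.47836303710938) [448.7  81.8] ang 0.147 [np.float64(21.4), np.float64(63.6)] [157. 164. 164.]
0.8 (42.41877365112305, 181.37364196777344) [436.7 347.3] ang 0.506 [np.float64(25.2), np.float64(63.2)] [150. 155. 150.]
0.61 (193.1923828125, 193.493408203125) [441.7 177.1] ang -0.347 [np.float64(20.5), np.float64(64.5)] [157. 164. 164.]
twist -0.011 rows>= 1 shift [ 0.026 -0.021  3.187] n>= 4 q6 end 1.6
```

View pics/w3.png

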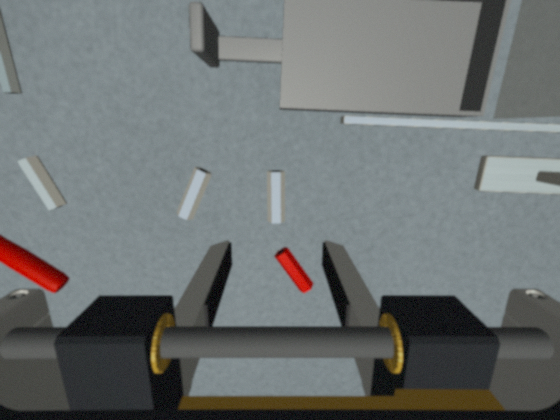

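```bash
python3 -m jog '[[60,[0,0,0],-0.011],[50,[0.026,-0.021,0.6],0],[50,[0,0,0.6],0],[50,[0,0,0.6],0],[50,[0,0,0.6],0],[50,[0,0,0.5],0],[50,[0,0,0.28],0],[50,[0,0,0],0],[0,[0,0,0],0],[0,[0,0,0],0],[0,[0,0,0],0],[0,[0,0,0],0],[0,[0,0,0],0],[0,[0,0,0],0],[0,[0,0,0],0],[0,[0,0,-0.5],0],[0,[0,0,-0.5],0],[0,[0,0,-1],0],[0,[0,0,-1],0],[0,[0,0,-1],0]]' 30
python3 - <<'E'
from h import *
st(); 
S=np.array([624,-225.]);u=np.array([np.cos(.062),np.sin(.062)]);v=np.array([-u[1],u[0]])
p=S+55*v; print(p); plan(*p,330,.062)
E
```

```text
clock: 12.45
eef_pos: [447.6, 81.7, 205.2]
eef_rot: [3.142, 0.0, 0.146]
wrist_force: [0.4, 0.6, 0.1]
finger_gap: 19.4
finger_force: 29.9
t 12.45 [447.6  81.7 205.2] [3.142 0.    0.146] q [ 0.1   0.09  1.78 -0.    1.28  1.52] gap 19.4 F [0.4 0.6 0.1] 29.9
[ 620.59218425 -170.10567614]
twist 0.0269 rows>= 1 shift [ 3.141  5.241 -2.496] n>= 7 q6 end 1.24
```

```bash
python3 -m jog '[[0,[0,0,-0.832],0.0269],[0,[0,0,-0.832],0],[0,[0,0,-0.832],0],[0,[0.393,0.655,0],0],[0,[0.393,0.655,0],0],[0,[0.393,0.655,0],0],[0,[0.393,0.655,0],0],[0,[0.393,0.655,0],0],[0,[0.393,0.655,0],0],[0,[0.393,0.655,0],0],[0,[0.393,0.655,0],0],[0,[0,0,0],0],[0,[0,0,0],0]]'
python3 - <<'E'
from h import *
st(); plan(620.6,-170,259,.062)
save('wrist','w4.png')
E
```

```text
clock: 13.75
eef_pos: [621.2, -170.3, 327.0]
eef_rot: [-3.141, 0.001, 0.061]
wrist_force: [-0.9, 0.7, -0.5]
finger_gap: 19.2
finger_force: 29.9
t 13.75 [ 621.2 -170.3  327. ] [-3.141e+00  1.000e-03  6.100e-02] q [-0.32  0.48  1.01  0.    1.66  1.19] gap 19.2 F [-0.9  0.7 -0.5] 29.9
twist -0.0003 rows>= 1 shift [-0.012 -0.007  1.36 ] n>= 2 q6 end 1.24
```

View pics/w4.png

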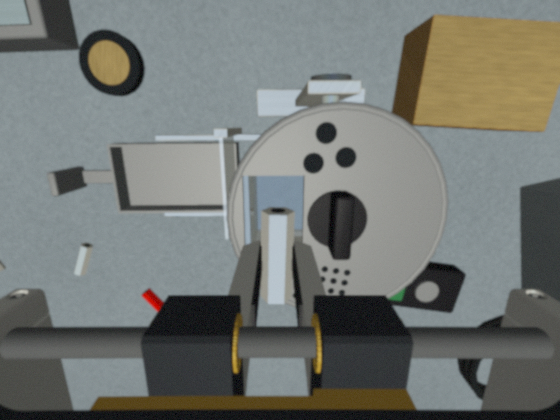

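```bash
python3 -m jog '[[0,[0,0,0.35],0],[0,[0,0,0.35],0],[0,[0,0,0.35],0],[0,[0,0,0.3],0],[0,[0,0,0],0],[0,[0,0,0],0],[34,[0,0,0],0],[34,[0,0,0],0],[34,[0,0,0],0],[34,[0,0,0],0],[34,[0,0,-0.6],0],[34,[0,0,-0.8],0],[34,[0,0,-0.8],0],[34,[0,0,0],0],[34,[0,0,0],0]]'
python3 - <<'E'
from h import *
st(); save('wrist','w5.png'); o=spacers('wrist'); o=spacers('top')
p,a=[t for t in o if abs(t[0][1]-178)<45 and t[0][0]>400][0]; plan(442,177.5,160,-.347)
E
```

```text
clock: 15.3
eef_pos: [621.4, -170.1, 370.6]
eef_rot: [3.141, -0.001, 0.062]
wrist_force: [-0.1, -0.2, -0.9]
finger_gap: 33.7
finger_force: 0.0
t 15.3 [ 621.4 -170.1  370.6] [ 3.141e+00 -1.000e-03  6.200e-02] q [-0.32  0.48  0.9  -0.    1.76  1.18] gap 33.7 F [-0.1 -0.2 -0.9] 0.0
0.82 (96.20589447021484, 249.17648315429688) [442.2 177.4] ang -0.326 [np.float64(20.8), np.float64(70.3)] [157. 164. 162.]
0.74 (162.25001525878906, 288.2500305175781) [362.3  51.2] ang 0.723 [np.float64(22.8), np.float64(48.6)] [162.  37.  32.]
0.71 (277.235107421875, 188.47610473632812) [ 586.8 -173.2] ang 0.024 [np.float64(28.6), np.float64(74.9)] [167. 175. 177.]
0.54 (9.231707572937012, 247.91465759277344) [434.9 346.6] ang 0.508 [np.float64(29.9), np.float64(58.8)] [147. 151. 144.]
0.24 (125.5, 67.5) [775.4  91.2] ang -1.505 [np.float64(89.8), np.float64(95.2)] [91. 84. 62.]
0.67 (215.70004272460938, 268.1000061035156) [440.9 177.9] ang -0.423 [np.float64(24.2), np.float64(59.8)] [147. 148. 148.]
0.63 (133.54705810546875, 255.28823852539062) [474.5 439.7] ang -0.965 [np.float64(18.9), np.float64(58.4)] [ 42. 132. 121.]
0.58 (255.6967010498047, 295.8360595703125) [358.   49.1] ang 0.731 [np.float64(20.6), np.float64(59.3)] [166.  52.  48.]
0.45 (161.23631286621094, 268.6198425292969) [434.9 349.5] ang 0.485 [np.float64(21.4), np.float64(61.6)] [144. 145. 145.]
twist 0.1302 rows>= 3 shift [-5.733 -5.316  4.185] n>= 9 q6 end 2.3
```

View pics/w5.png

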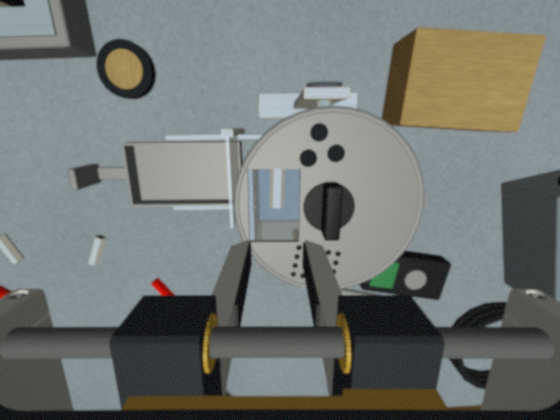

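```bash
python3 -m jog '[[60,[0,0,0],0.0434],[60,[0,0,0],0.0434],[60,[0,0,0],0.0434],[60,[-0.637,-0.591,0],0],[60,[-0.637,-0.591,0],0],[60,[-0.637,-0.591,0],0],[60,[-0.637,-0.591,0],0],[60,[-0.637,-0.591,0],0],[60,[-0.637,-0.591,0],0],[60,[-0.637,-0.591,0],0],[60,[-0.637,-0.591,0.4],0],[60,[-0.637,-0.591,0.4],0],[60,[0,0,0.67],0],[60,[0,0,0.67],0],[60,[0,0,0.67],0],[60,[0,0,0.67],0],[60,[0,0,0.67],0],[60,[0,0,0],0],[60,[0,0,0],0],[60,[0,0,0],0]]'
python3 - <<'E'
from h import *
st(); o=spacers('wrist')
T=pose()[:3,3]
p,a=min(o,key=lambda t:np.linalg.norm(t[0]-T[:2])); plan(*p,4,a)
E
```

```text
clock: 17.55
eef_pos: [442.9, 177.8, 164.6]
eef_rot: [-3.14, -0.002, -0.347]
wrist_force: [-0.9, -0.3, -0.1]
finger_gap: 60.0
finger_force: 0.0
t 17.55 [442.9 177.8 164.6] [-3.14e+00 -2.00e-03 -3.47e-01] q [ 0.31  0.18  1.77 -0.    1.19  2.22] gap 60.0 F [-0.9 -0.3 -0.1] 0.0
0.94 (67.48849487304688, 244.37255859375) [474.3 437.7] ang -0.99 [np.float64(21.8), np.float64(73.2)] [ 12. 132. 123.]
0.88 (276.4999694824219, 197.49998474121094) [442.6 177.7] ang -0.356 [np.float64(19.3), np.float64(63.7)] [159. 166. 167.]
0.79 (148.47811889648438, 248.5288848876953) [435.8 347. ] ang 0.488 [np.float64(20.9), np.float64(59.3)] [158. 164. 161.]
0.64 (401.2940979003906, 227.1764678955078) [357.7  49. ] ang 0.692 [np.float64(19.7), np.float64(67.5)] [166.  27.  20.]
twist 0.0028 rows>= 1 shift [-4.000e-03  3.000e-03  3.208e+00] n>= 4 q6 end 2.31
```

```bash
python3 -m jog '[[50,[0,0,0.6],0],[50,[0,0,0.6],0],[50,[0,0,0.6],0],[50,[0,0,0.6],0],[50,[0,0,0.5],0],[50,[0,0,0.3],0],[50,[0,0,0],0],[0,[0,0,0],0],[0,[0,0,0],0],[0,[0,0,0],0],[0,[0,0,0],0],[0,[0,0,0],0],[0,[0,0,0],0],[0,[0,0,0],0],[0,[0,0,-0.5],0],[0,[0,0,-0.5],0],[0,[0,0,-1],0],[0,[0,0,-1],0],[0,[0,0,-1],0]]' 30
python3 -m jog '[[0,[0,0,-0.84],-0.0434],[0,[0,0,-0.84],-0.0434],[0,[0,0,-0.84],-0.0434],[0,[0,0,0],0],[0,[0,0,0],0]]'
python3 - <<'E'
from h import *
st(); plan(620.6,-170,330,.062)
E
```

```text
clock: 19.55
eef_pos: [441.7, 177.4, 205.0]
eef_rot: [3.142, 0.0, -0.347]
wrist_force: [-0.0, 0.2, -0.0]
finger_gap: 19.3
finger_force: 30.0
clock: 20.05
eef_pos: [442.1, 177.6, 328.8]
eef_rot: [-3.141, -0.001, 0.061]
wrist_force: [0.2, -0.4, -1.5]
finger_gap: 19.2
finger_force: 30.0
t 20.05 [442.1 177.6 328.8] [-3.141e+00 -1.000e-03  6.100e-02] q [ 0.31  0.07  1.51 -0.    1.56  1.82] gap 19.2 F [ 0.2 -0.4 -1.5] 30.0
twist -0.0004 rows>= 1 shift [ 3.132  7.159 -0.023] n>= 8 q6 end 1.24
```

```bash
python3 -m jog '[[0,[0.313,0.716,0],0],[0,[0.313,0.716,0],0],[0,[0.313,0.716,0],0],[0,[0.313,0.716,0],0],[0,[0.313,0.716,0],0],[0,[0.313,0.716,0],0],[0,[0.313,0.716,0],0],[0,[0.313,0.716,0],0],[0,[0.313,0.716,0],0],[0,[0.313,0.716,0],0],[0,[0,0,0],0],[0,[0,0,0],0],[0,[0,0,0],0]]'
python3 - <<'E'
from h import *
st(); plan(620.6,-170,259,.062)
im=camera('wrist'); 
for d in regions_of('wrist','spacer1')[:6]: print(round(d['conf'],2),np.round(d['rect']))
E
```

```text
clock: 21.35
eef_pos: [620.3, -169.2, 328.1]
eef_rot: [-3.141, 0.001, 0.062]
wrist_force: [-0.2, 0.4, -0.2]
finger_gap: 18.9
finger_force: 30.0
t 21.35 [ 620.3 -169.2  328.1] [-3.141e+00  1.000e-03  6.200e-02] q [-0.32  0.47  1.01  0.    1.66  1.19] gap 18.9 F [-0.2  0.4 -0.2] 30.0
twist -0.0 rows>= 1 shift [0.006 0.015 1.381] n>= 2 q6 end 1.24
0.93 [278. 192.  18.  35.]
0.67 [155. 299.  26.  20.]
```

```bash
python3 -m jog '[[0,[0,0,0.35],0],[0,[0,0,0.35],0],[0,[0,0,0.35],0],[0,[0,0,0.33],0],[0,[0,0,0],0],[0,[0,0,0],0],[34,[0,0,0],0],[34,[0,0,0],0],[34,[0,0,0],0],[34,[0,0,0],0],[34,[0,0,-0.6],0],[34,[0,0,-0.8],0],[34,[0,0,-0.8],0],[34,[0,0,0],0],[34,[0,0,0],0]]'
python3 - <<'E'
from h import *
st(); save('wrist','w6.png'); o=spacers('wrist');print(); o=spacers('top')
plan(435.5,347.5,160,.5)
E
```

```text
clock: 22.95
eef_pos: [620.7, -170.1, 370.2]
eef_rot: [3.141, -0.001, 0.062]
wrist_force: [-0.0, 0.1, -0.4]
finger_gap: 33.6
finger_force: 0.0
t 22.95 [ 620.7 -170.1  370.2] [ 3.141e+00 -1.000e-03  6.200e-02] q [-0.32  0.48  0.91 -0.    1.76  1.18] gap 33.6 F [-0.   0.1 -0.4] 0.0
0.62 (8.38845443725586, 247.64231872558594) [435.  347.6] ang 0.491 [np.float64(28.0), np.float64(58.6)] [149. 152. 146.]
0.62 (277.5, 189.5) [ 584.1 -173.9] ang 0.07 [np.float64(31.1), np.float64(82.1)] [166. 174. 175.]

0.71 (133.41175842285156, 255.85293579101562) [472.7 440. ] ang -0.993 [np.float64(23.8), np.float64(61.1)] [ 49. 127. 118.]
0.52 (255.80404663085938, 295.9256591796875) [357.7  48.7] ang 0.657 [np.float64(17.3), np.float64(56.0)] [178.  52.  48.]
twist -0.1394 rows>= 3 shift [  1.716 -10.856   4.174] n>= 12 q6 end 1.74
```

```bash
python3 -m jog '[[60,[0,0,0],-0.0465],[60,[0,0,0],-0.0465],[60,[0,0,0],-0.0464],[60,[0.132,-0.835,0],0],[60,[0.132,-0.835,0],0],[60,[0.132,-0.835,0],0],[60,[0.132,-0.835,0],0],[60,[0.132,-0.835,0.2],0],[60,[0.132,-0.835,0.2],0],[60,[0.132,-0.835,0.2],0],[60,[0.132,-0.835,0.2],0],[60,[0.132,-0.835,0.2],0],[60,[0.132,-0.835,0.2],0],[60,[0.132,-0.835,0.2],0],[60,[0.132,-0.835,0.2],0],[60,[0.132,-0.836,0.2],0],[60,[0,0,0.79],0],[60,[0,0,0.79],0],[60,[0,0,0.79],0]]'
python3 -m jog '[[60,[0,0,0],0],[60,[0,0,0],0]]'
python3 - <<'E'
from h import *
st(); o=spacers('wrist')
T=pose()[:3,3]
p,a=min(o,key=lambda t:np.linalg.norm(t[0]-T[:2])); plan(*p,4,a)
E
```

```text
clock: 25.1
eef_pos: [435.0, 347.6, 159.5]
eef_rot: [3.142, 0.0, 0.501]
wrist_force: [0.3, 1.0, -0.4]
finger_gap: 59.9
finger_force: 0.0
clock: 25.3
eef_pos: [435.8, 347.5, 162.2]
eef_rot: [3.142, 0.0, 0.5]
wrist_force: [-0.7, -0.2, 0.3]
finger_gap: 60.3
finger_force: 0.0
t 25.3 [435.8 347.5 162.2] [3.142 0.    0.5  ] q [ 0.61  0.35  1.55 -0.    1.24  1.68] gap 60.3 F [-0.7 -0.2  0.3] 0.0
0.92 (275.5, 197.5) [435.6 348.7] ang 0.506 [np.float64(19.3), np.float64(63.4)] [159. 166. 166.]
0.85 (218.5994415283203, 128.38951110839844) [474.5 440.3] ang -1.021 [np.float64(21.5), np.float64(61.9)] [ 29. 156. 147.]
0.32 (320.1346740722656, 55.632713317871094) [585.5 379.6] ang 0.141 [np.float64(15.6), np.float64(112.9)] [133. 143. 147.]
twist -0.002 rows>= 1 shift [-0.009 -0.021  3.195] n>= 4 q6 end 1.74
```

```bash
python3 -m jog '[[50,[0,-0.02,0.6],0],[50,[0,0,0.6],0],[50,[0,0,0.6],0],[50,[0,0,0.6],0],[50,[0,0,0.5],0],[50,[0,0,0.26],0],[50,[0,0,0],0],[0,[0,0,0],0],[0,[0,0,0],0],[0,[0,0,0],0],[0,[0,0,0],0],[0,[0,0,0],0],[0,[0,0,0],0],[0,[0,0,0],0],[0,[0,0,-0.5],0],[0,[0,0,-0.5],0],[0,[0,0,-1],0],[0,[0,0,-1],0],[0,[0,0,-1],0]]' 30
python3 -m jog '[[0,[0,0,-0.84],0.0465],[0,[0,0,-0.84],0.0465],[0,[0,0,-0.84],0.0464],[0,[0,0,0],0],[0,[0,0,0],0]]'
python3 - <<'E'
from h import *
st(); plan(620.6,-170,330,.062)
E
```

```text
clock: 27.3
eef_pos: [434.8, 348.1, 205.4]
eef_rot: [3.142, 0.0, 0.5]
wrist_force: [0.3, 0.9, -1.7]
finger_gap: 19.6
finger_force: 30.0
clock: 27.8
eef_pos: [435.2, 348.4, 329.5]
eef_rot: [-3.141, -0.001, 0.063]
wrist_force: [0.1, 0.9, -0.8]
finger_gap: 19.2
finger_force: 30.0
t 27.8 [435.2 348.4 329.5] [-3.141e+00 -1.000e-03  6.300e-02] q [ 0.61  0.26  1.29 -0.    1.59  2.12] gap 19.2 F [ 0.1  0.9 -0.8] 30.0
twist 0.0004 rows>= 1 shift [ 3.0580e+00  1.0577e+01 -9.0000e-03] n>= 12 q6 end 1.24
```

```bash
python3 -m jog '[[0,[0.219,0.756,0],0],[0,[0.219,0.756,0],0],[0,[0.219,0.756,0],0],[0,[0.219,0.756,0],0],[0,[0.219,0.756,0],0],[0,[0.219,0.756,0],0],[0,[0.219,0.756,0],0],[0,[0.218,0.755,0],0],[0,[0.218,0.755,0],0],[0,[0.218,0.755,0],0],[0,[0.218,0.755,0],0],[0,[0.218,0.755,0],0],[0,[0.218,0.755,0],0],[0,[0.218,0.755,0],0],[0,[0,0,0],0],[0,[0,0,0],0],[0,[0,0,0],0]]'
python3 - <<'E'
from h import *
st(); plan(620.6,-170,259,.062)
im=save('wrist','w7.png')
E
```

```text
clock: 29.5
eef_pos: [620.4, -169.2, 328.6]
eef_rot: [-3.141, 0.001, 0.063]
wrist_force: [-1.1, 0.7, -0.6]
finger_gap: 19.1
finger_force: 30.0
t 29.5 [ 620.4 -169.2  328.6] [-3.141e+00  1.000e-03  6.300e-02] q [-0.32  0.47  1.01  0.    1.66  1.18] gap 19.1 F [-1.1  0.7 -0.6] 30.0
twist 0.0004 rows>= 1 shift [0.003 0.017 1.391] n>= 2 q6 end 1.24
```

View pics/w7.png

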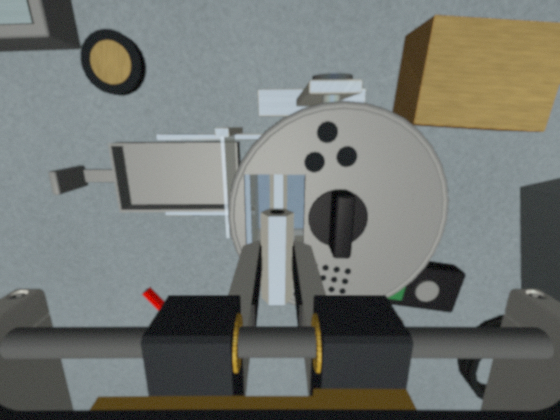

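```bash
python3 -m jog '[[0,[0,0,0.35],0],[0,[0,0,0.35],0],[0,[0,0,0.35],0],[0,[0,0,0.34],0],[0,[0,0,0],0],[0,[0,0,0],0],[34,[0,0,0],0],[34,[0,0,0],0],[34,[0,0,0],0],[34,[0,0,0],0],[34,[0,0,-0.6],0],[34,[0,0,-0.8],0],[34,[0,0,-0.8],0],[34,[0,0,0],0],[34,[0,0,0],0]]'
python3 - <<'E'
from h import *
st(); a=save('wrist','w8.png'); o=spacers('wrist');print(); b=save('top','top8.png');o=spacers('top');c=save('scene','sc8.png')
w=cv2.resize(a[140:260,200:360],(480,360),interpolation=cv2.INTER_CUBIC); s=cv2.resize(c[100:240,180:320],(320,320),interpolation=cv2.INTER_CUBIC)
can=np.zeros((360,800,3),np.uint8); can[:,:480]=w; can[:320,480:]=s; cv2.imwrite('pics/m8.png',can[:,:,::-1])
plan(624.5,-225,330,3.2036)
E
```

```text
clock: 31.05
eef_pos: [620.7, -170.0, 370.2]
eef_rot: [3.141, -0.001, 0.062]
wrist_force: [-0.1, -0.7, -0.6]
finger_gap: 34.1
finger_force: 0.0
t 31.05 [ 620.7 -170.   370.2] [ 3.141e+00 -1.000e-03  6.200e-02] q [-0.32  0.48  0.91 -0.    1.76  1.18] gap 34.1 F [-0.1 -0.7 -0.6] 0.0
0.73 (277.0, 192.0) [ 579.1 -173.2] ang 0.069 [np.float64(29.3), np.float64(92.1)] [168. 175. 176.]
0.69 (162.00001525878906, 288.0000305175781) [362.5  51.5] ang 0.723 [np.float64(22.8), np.float64(50.0)] [161.  39.  35.]
0.51 (298.995361328125, 172.14248657226562) [ 597.5 -218.9] ang 1.089 [np.float64(342.3), np.float64(453.1)] [141. 144. 143.]

0.56 (255.75221252441406, 296.216796875) [356.8  48.9] ang 0.755 [np.float64(22.4), np.float64(62.0)] [161.  54.  51.]
twist 1.0 rows>= 21 shift [-0.011 -1.103  0.784] n>= 2 q6 end 4.3
```

View pics/m8.png

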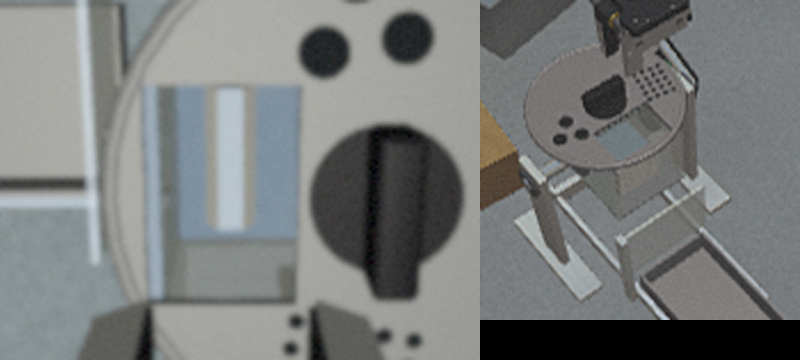

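```bash
python3 -m jog '[[50,[0.01,0.55,0],0],[50,[0,0.55,0],0],[50,[0,0,0.1],-0.0476],[50,[0,0,0.1],-0.0476],[50,[0,0,0.1],-0.0476],[50,[0,0,0.1],-0.0476],[50,[0,0,0.1],-0.0476],[50,[0,0,0.1],-0.0476],[50,[0,0,0.1],-0.0476],[50,[0,0,0.1],-0.0476],[50,[0,0,0],-0.0476],[50,[0,0,0],-0.0476],[50,[0,0,0],-0.0476],[50,[0,0,0],-0.0476],[50,[0,0,0],-0.0476],[50,[0,0,0],-0.0476],[50,[0,0,0],-0.0476],[50,[0,0,0],-0.0476],[50,[0,0,0],-0.0476],[50,[0,0,0],-0.0476],[50,[0,0,0],-0.0476],[50,[0,0,0],-0.0476]]'
python3 -m jog '[[50,[0,0,0],0],[50,[0,0,0],0]]'
python3 - <<'E'
from h import *
st();plan(624.5,-225,258.5,3.2036)
E
```

```text
clock: 31.6
eef_pos: [620.6, -170.0, 369.7]
eef_rot: [-3.142, 0.0, 0.062]
wrist_force: [0.4, 0.2, 0.9]
finger_gap: 46.6
finger_force: 0.0
t 31.6 [ 620.6 -170.   369.7] [-3.142  0.     0.062] q [-0.32  0.48  0.91 -0.    1.76  1.18] gap 46.6 F [0.4 0.2 0.9] 0.0
twist 1.0 rows>= 21 shift [-0.01  -1.102  2.225] n>= 3 q6 end 4.3$: bad value
```

22 rows was too many; splitting.

```bash
python3 -m jog '[[50,[0.01,0.55,0],0],[50,[0,0.55,0],0],[50,[0,0,0.1],-0.0476],[50,[0,0,0.1],-0.0476],[50,[0,0,0.1],-0.0476],[50,[0,0,0.1],-0.0476],[50,[0,0,0.1],-0.0476],[50,[0,0,0.1],-0.0476],[50,[0,0,0.1],-0.0476],[50,[0,0,0.1],-0.0476],[50,[0,0,0],-0.0476],[50,[0,0,0],-0.0476]]'
python3 -m jog '[[50,[0,0,0],-0.0476],[50,[0,0,0],-0.0476],[50,[0,0,0],-0.0476],[50,[0,0,0],-0.0476],[50,[0,0,0],-0.0476],[50,[0,0,0],-0.0476],[50,[0,0,0],-0.0476],[50,[0,0,0],-0.0476],[50,[0,0,0],-0.0476],[50,[0,0,0],-0.0476],[50,[0,0,0],-0.0476],[50,[0,0,0],0],[50,[0,0,0],0]]'
python3 - <<'E'
from h import *
st();plan(624.5,-225,258.5,3.2036)
E
```

```text
clock: 32.8
eef_pos: [624.5, -224.8, 329.7]
eef_rot: [-3.141, -0.0, 1.564]
wrist_force: [-0.0, -0.2, 0.3]
finger_gap: 50.3
finger_force: 0.0
clock: 34.1
eef_pos: [624.5, -224.9, 329.8]
eef_rot: [3.142, -0.0, -3.085]
wrist_force: [-0.5, 0.3, 0.1]
finger_gap: 49.7
finger_force: 0.0
t 34.1 [ 624.5 -224.9  329.8] [ 3.142 -0.    -3.085] q [-0.4   0.53  0.92 -0.    1.69 -2.03] gap 49.7 F [-0.5  0.3  0.1] 0.0
twist -0.0019 rows>= 1 shift [ 0.    -0.003  1.427] n>= 2 q6 end -1.98
```

```bash
python3 -m jog '[[50,[0,0,0.4],0],[50,[0,0,0.4],0],[50,[0,0,0.4],0],[50,[0,0,0.227],0],[50,[0,0,0],0],[0,[0,0,0],0],[0,[0,0,0],0],[0,[0,0,0],0],[0,[0,0,0],0],[0,[0,0,0],0],[0,[0,0,0],0]]' 40
python3 -m jog '[[0,[0,0,0],0.03],[0,[0,0,0],0.03],[0,[0,0,0],0.03],[0,[0,0,0],0.03],[0,[0,0,0],0.03],[0,[0,0,0],0.03],[0,[0,0,0],0.03],[0,[0,0,0],0.03],[0,[0,0,0],0.03],[0,[0,0,0],0.03],[0,[0,0,0],0.03],[0,[0,0,0],0.03],[0,[0,0,0],0.03],[0,[0,0,0],0.03],[0,[0,0,0],0.03],[0,[0,0,0],0],[0,[0,0,0],0]]'
python3 - <<'E'
from h import *
st();print(read_state()['moment'])
E
```

```text
clock: 35.2
eef_pos: [624.6, -224.7, 258.9]
eef_rot: [3.141, 0.0, -3.081]
wrist_force: [-1.1, 2.5, 1.9]
finger_gap: 15.9
finger_force: 40.0
clock: 36.9
eef_pos: [624.4, -225.0, 258.9]
eef_rot: [-3.141, 0.0, 1.791]
wrist_force: [-3.6, -0.1, 4.8]
finger_gap: 16.1
finger_force: 40.2
t 36.9 [ 624.4 -225.   258.9] [-3.141  0.     1.791] q [-0.4   0.54  1.07 -0.    1.54 -0.62] gap 16.1 F [-3.6 -0.1  4.8] 40.2
[-0.18648137  0.82375861  0.52329408]
```

```bash
python3 -m jog '[[40,[0,0,0],0],[40,[0,0,0],0],[40,[0,0,0],0],[50,[0,0,-0.6],0],[50,[0,0,-0.7],0],[50,[0,0,-0.7],-0.045],[50,[0,0,0],-0.045],[50,[0,0,0],-0.045],[50,[0,0,0],-0.045],[50,[0,0,0],-0.045],[50,[0,0,0],-0.045],[50,[0,0,0],-0.045],[50,[0,0,0],-0.045],[50,[0,0,0],-0.045],[50,[0,0,0],-0.045],[50,[0,0,0],0],[50,[0,0,0],0]]'
python3 - <<'E'
from h import *
st();plan(461.2,-314.5,300,3.2036)
a=save('wrist','w9.png'); C=cam('wrist')
S=np.array([624,-225.]);u=np.array([np.cos(.062),np.sin(.062)]);v=np.array([-u[1],u[0]])
b=a.copy()
P=[[*(S+u*x+v*-79.2),220.8] for x in (-190,-140)]
q=w2px('wrist',P,C); print(q)
cv2.line(b,*[tuple(map(int,t)) for t in q],(255,0,0),1)
cv2.imwrite('pics/w9o.png',b[:,:,::-1])
E
```

```text
clock: 38.6
eef_pos: [624.6, -224.8, 358.4]
eef_rot: [3.142, -0.0, -3.085]
wrist_force: [0.5, -0.2, 0.3]
finger_gap: 50.1
finger_force: 0.0
t 38.6 [ 624.6 -224.8  358.4] [ 3.142 -0.    -3.085] q [-0.4   0.53  0.85  0.    1.76 -2.03] gap 50.1 F [ 0.5 -0.2  0.3] 0.0
twist -0.0017 rows>= 1 shift [ 3.372 -1.587  1.168] n>= 4 q6 end -2.23
[[190.63997403   3.74810632]
 [195.30847247  63.20327249]]
```

View pics/w9o.png

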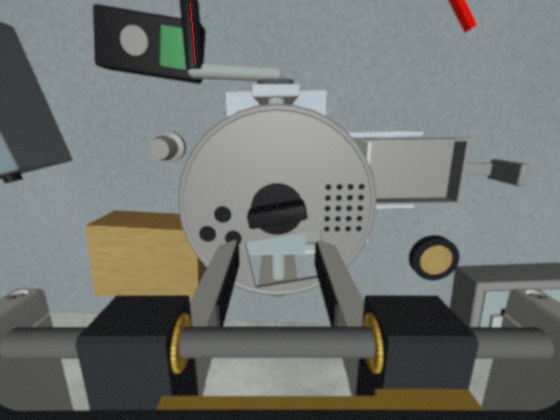

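```bash
python3 -m jog '[[50,[0.562,-0.2645,0],0],[50,[0.562,-0.2645,0],0],[50,[0.562,-0.2645,0],0],[50,[0.562,-0.2645,0],0],[50,[0.562,-0.2645,0],0],[50,[0.562,-0.2645,0],0],[50,[0,0,0.58],0],[50,[0,0,0.58],0],[50,[0,0,0],0],[50,[0,0,0],0]]' 40
python3 - <<'E'
from h import *
st();plan(461.2,-314.5,202,3.2036)
th=np.linspace(-1.2,1.2,21); y=np.round(85*np.sin(th)/50,3); z=np.round(-85*np.cos(th)/50,3)
print('fwd',[[0,[0,round(a,3),round(b,3)],0] for a,b in zip(np.diff(y),np.diff(z))])
print('back',[[0,[0,round(a,3),round(b,3)],0] for a,b in zip(np.diff(y[::-1]),np.diff(z[::-1]))])
E
```

```text
clock: 39.65
eef_pos: [461.2, -314.3, 301.4]
eef_rot: [-3.141, 0.0, -3.082]
wrist_force: [0.5, 0.2, 0.8]
finger_gap: 50.1
finger_force: 0.0
t 39.65 [ 461.2 -314.3  301.4] [-3.141  0.    -3.082] q [-0.66  0.27  1.34  0.    1.53 -2.29] gap 50.1 F [0.5 0.2 0.8] 0.0
twist -0.0009 rows>= 1 shift [-0.    -0.003  1.989] n>= 2 q6 end -2.23
fwd [[0, [0, np.float64(0.085), np.float64(-0.185)], 0], [0, [0, np.float64(0.106), np.float64(-0.174)], 0], [0, [0, np.float64(0.127), np.float64(-0.16)], 0], [0, [0, np.float64(0.145), np.float64(-0.143)], 0], [0, [0, np.float64(0.161), np.float64(-0.125)], 0], [0, [0, np.float64(0.175), np.float64(-0.105)], 0], [0, [0, np.float64(0.186), np.float64(-0.083)], 0], [0, [0, np.float64(0.195), np.float64(-0.06)], 0], [0, [0, np.float64(0.2), np.float64(-0.037)], 0], [0, [0, np.float64(0.204), np.float64(-0.012)], 0], [0, [0, np.float64(0.204), np.float64(0.012)], 0], [0, [0, np.float64(0.2), np.float64(0.037)], 0], [0, [0, np.float64(0.195), np.float64(0.06)], 0], [0, [0, np.float64(0.186), np.float64(0.083)], 0], [0, [0, np.float64(0.175), np.float64(0.105)
[... 608 characters left out ...]
6), np.float64(-0.083)], 0], [0, [0, np.float64(-0.195), np.float64(-0.06)], 0], [0, [0, np.float64(-0.2), np.float64(-0.037)], 0], [0, [0, np.float64(-0.204), np.float64(-0.012)], 0], [0, [0, np.float64(-0.204), np.float64(0.012)], 0], [0, [0, np.float64(-0.2), np.float64(0.037)], 0], [0, [0, np.float64(-0.195), np.float64(0.06)], 0], [0, [0, np.float64(-0.186), np.float64(0.083)], 0], [0, [0, np.float64(-0.175), np.float64(0.105)], 0], [0, [0, np.float64(-0.161), np.float64(0.125)], 0], [0, [0, np.float64(-0.145), np.float64(0.143)], 0], [0, [0, np.float64(-0.127), np.float64(0.16)], 0], [0, [0, np.float64(-0.106), np.float64(0.174)], 0], [0, [0, np.float64(-0.085), np.float64(0.185)], 0]]
```

```bash
python3 -m jog '[[50,[0,0,0.4],0],[50,[0,0,0.4],0],[50,[0,0,0.4],0],[50,[0,0,0.4],0],[50,[0,0,0.37],0],[50,[0,0,0],0],[50,[0,0,0],0]]'
python3 -m jog '[[0,[0,0,0],0],[0,[0,0,0],0],[0,[0,0,0],0],[0,[0,0,0],0],[0,[0,0,0],0],[0,[0,0,0],0]]' 40
```

```text
clock: 40.35
eef_pos: [461.7, -314.6, 203.8]
eef_rot: [-3.14, 0.001, -3.081]
wrist_force: [-0.4, -0.9, 0.1]
finger_gap: 50.1
finger_force: 0.0
clock: 40.95
eef_pos: [461.2, -315.4, 202.5]
eef_rot: [-3.139, 0.001, -3.081]
wrist_force: [0.9, -7.6, 0.1]
finger_gap: 16.8
finger_force: 40.0
```

```bash
python3 -m jog '[[0,[0,0.085,-0.185],0],[0,[0,0.106,-0.174],0],[0,[0,0.127,-0.160],0],[0,[0,0.145,-0.143],0],[0,[0,0.161,-0.125],0],[0,[0,0.175,-0.105],0]]'
python3 - <<'E'
from h import *
st()
S=np.array([624,-225.]);u=np.array([np.cos(.062),np.sin(.062)]);v=np.array([-u[1],u[0]])
p=pose()[:3,3]; print('y,z pin',(p[:2]-S)@v,p[2]+18.8-190, 'x',(p[:2]-S)@u)
E
```

```text
clock: 41.55
eef_pos: [458.9, -278.9, 250.4]
eef_rot: [-3.129, 0.004, -3.083]
wrist_force: [-6.4, -26.4, 21.7]
finger_gap: 17.1
finger_force: 40.0
t 41.55 [ 458.9 -278.9  250.4] [-3.129  0.004 -3.083] q [-0.61  0.23  1.5  -0.01  1.4  -2.24] gap 17.1 F [ -6.4 -26.4  21.7] 40.0
y,z pin -43.589870510772144 79.17452035910622 x -168.16388166725247
```

```bash
python3 -m jog '[[0,[0,0,0],0],[0,[0,0,0],0]]'
python3 - <<'E'
from h import *
st();print(read_state()['moment'])
S=np.array([624,-225.]);u=np.array([np.cos(.062),np.sin(.062)]);v=np.array([-u[1],u[0]])
p=pose()[:3,3]; print('y,z pin',(p[:2]-S)@v,p[2]+18.8-190, 'x',(p[:2]-S)@u)
a=save('wrist','w10.png');cv2.imwrite('pics/s10.png',cv2.resize(camera('scene')[60:240,160:340,::-1],(540,540),interpolation=cv2.INTER_CUBIC))
E
```

```text
clock: 41.75
eef_pos: [459.1, -277.5, 251.2]
eef_rot: [-3.132, 0.005, -3.082]
wrist_force: [-8.4, -12.7, 28.6]
finger_gap: 16.9
finger_force: 40.1
t 41.75 [ 459.1 -277.5  251.2] [-3.132  0.005 -3.082] q [-0.61  0.23  1.5  -0.    1.4  -2.24] gap 16.9 F [ -8.4 -12.7  28.6] 40.1
[-2.7046925   1.43473801  0.18255381]
y,z pin -42.14293692889183 80.0087922166336 x -167.85120687880118
```

View pics/s10.png

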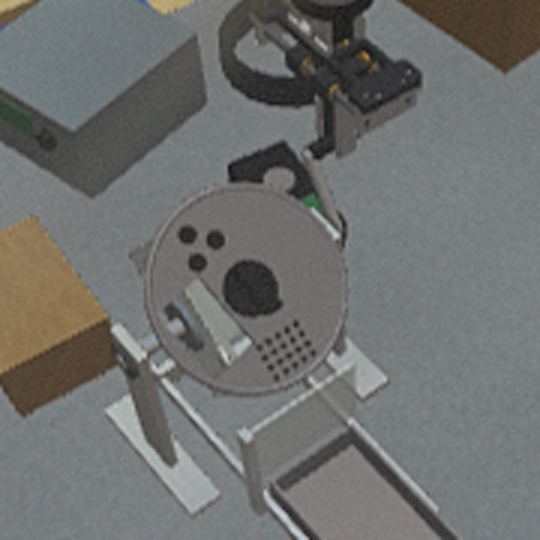

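```bash
python3 -m jog '[[0,[0,0,-0.08],0],[0,[0,0.186,-0.083],0],[0,[0,0.195,-0.060],0],[0,[0,0.200,-0.037],0],[0,[0,0.204,-0.012],0],[0,[0,0,0],0]]'
python3 - <<'E'
from h import *
st();print(read_state()['moment'])
S=np.array([624,-225.]);u=np.array([np.cos(.062),np.sin(.062)]);v=np.array([-u[1],u[0]])
p=pose()[:3,3]; print('y,z pin',(p[:2]-S)@v,p[2]+18.8-190, 'x',(p[:2]-S)@u)
E
```

```text
clock: 42.45
eef_pos: [457.1, -235.7, 262.8]
eef_rot: [-3.137, 0.004, -3.081]
wrist_force: [0.2, -0.3, 15.0]
finger_gap: 16.8
finger_force: 40.0
t 42.45 [ 457.1 -235.7  262.8] [-3.137  0.004 -3.081] q [-0.55  0.18  1.54 -0.    1.42 -2.18] gap 16.8 F [ 0.2 -0.3 15. ] 40.0
[-0.27572778 -0.04940634  0.03854957]
y,z pin -0.3166459271949554 91.57026743470334 x -167.24838452519407
```

```bash
python3 -m jog '[[0,[0,0.204,-0.008],0],[0,[0,0.200,0.037],0],[0,[0,0.195,0.060],0],[0,[0,0.186,0.083],0],[0,[0,0.175,0.105],0],[0,[0,0,0],0]]'
python3 - <<'E'
from h import *
st()
S=np.array([624,-225.]);u=np.array([np.cos(.062),np.sin(.062)]);v=np.array([-u[1],u[0]])
p=pose()[:3,3]; print('y,z pin',(p[:2]-S)@v,p[2]+18.8-190, 'x',(p[:2]-S)@u)
E
```

```text
clock: 43.05
eef_pos: [454.1, -187.2, 247.0]
eef_rot: [-3.14, 0.003, -3.08]
wrist_force: [7.1, -0.1, 0.2]
finger_gap: 17.2
finger_force: 40.0
t 43.05 [ 454.1 -187.2  247. ] [-3.14e+00  3.00e-03 -3.08e+00] q [-0.47  0.13  1.62 -0.    1.38 -2.1 ] gap 17.2 F [ 7.1 -0.1  0.2] 40.0
y,z pin 48.25122971735874 75.79141603839417 x -167.25980660973167
```

```bash
python3 -m jog '[[0,[0,0.161,0.125],0],[0,[0,0.145,0.143],0],[0,[0,0.127,0.160],0],[0,[0,0.106,0.174],0],[0,[0,0.085,0.185],0],[0,[0,0.01,0.04],0],[0,[0,0,0.04],0],[0,[0,0,0],0]]'
python3 - <<'E'
from h import *
st()
S=np.array([624,-225.]);u=np.array([np.cos(.062),np.sin(.062)]);v=np.array([-u[1],u[0]])
p=pose()[:3,3]; print('y,z pin',(p[:2]-S)@v,p[2]+18.8-190, 'x',(p[:2]-S)@u)
C=cam('wrist');save('wrist','w11.png')
b=camera('scene');cv2.imwrite('pics/s11.png',cv2.resize(b[60:240,160:340,::-1],(540,540),interpolation=cv2.INTER_CUBIC))
E
```

```text
clock: 43.85
eef_pos: [452.3, -157.2, 206.7]
eef_rot: [-3.137, 0.005, -3.081]
wrist_force: [-9.8, -5.5, 31.7]
finger_gap: 16.9
finger_force: 40.1
t 43.85 [ 452.3 -157.2  206.7] [-3.137  0.005 -3.081] q [-0.41  0.14  1.72 -0.    1.28 -2.04] gap 16.9 F [-9.8 -5.5 31.7] 40.1
y,z pin 78.26433897915604 35.5265843845134 x -167.1595185841919
```

View pics/s11.png

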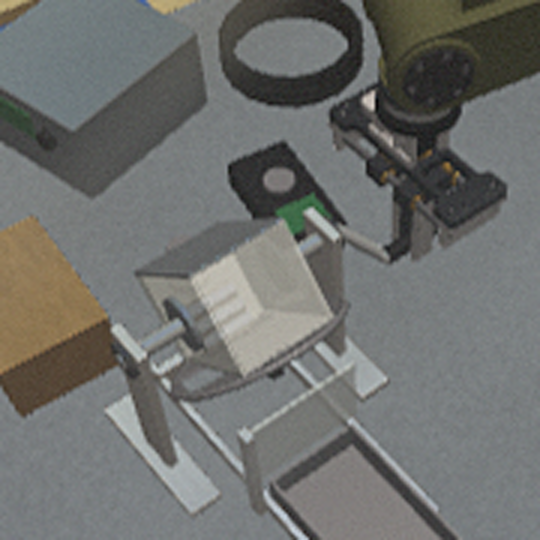

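```bash
python3 -m jog '[[0,[0,-0.01,-0.08],0],[0,[0,0,0],0],[0,[0,-0.085,-0.185],0],[0,[0,-0.106,-0.174],0],[0,[0,-0.127,-0.160],0],[0,[0,-0.145,-0.143],0],[0,[0,-0.161,-0.125],0],[0,[0,-0.175,-0.105],0],[0,[0,-0.186,-0.083],0],[0,[0,-0.195,-0.060],0],[0,[0,-0.200,-0.037],0],[0,[0,-0.204,-0.012],0]]'
python3 - <<'E'
from h import *
st()
S=np.array([624,-225.]);u=np.array([np.cos(.062),np.sin(.062)]);v=np.array([-u[1],u[0]])
p=pose()[:3,3]; print('y,z pin',(p[:2]-S)@v,p[2]+18.8-190, 'x',(p[:2]-S)@u)
E
```

```text
clock: 45.15
eef_pos: [456.9, -233.7, 263.1]
eef_rot: [3.139, 0.003, -3.079]
wrist_force: [-1.1, 13.9, 9.4]
finger_gap: 16.7
finger_force: 40.0
t 45.15 [ 456.9 -233.7  263.1] [ 3.139e+00  3.000e-03 -3.079e+00] q [-0.55  0.18  1.54  0.    1.43 -2.18] gap 16.7 F [-1.1 13.9  9.4] 40.0
y,z pin 1.6783181342039215 91.91684984992975 x -167.31576365882873
```

```bash
python3 -m jog '[[0,[0,-0.204,0.012],0],[0,[0,-0.200,0.037],0],[0,[0,-0.195,0.060],0],[0,[0,-0.186,0.083],0],[0,[0,-0.175,0.105],0],[0,[0,-0.161,0.125],0],[0,[0,-0.145,0.143],0],[0,[0,-0.127,0.160],0],[0,[0,-0.106,0.174],0],[0,[0,-0.085,0.185],0],[0,[0,0,0.04],0],[0,[0,0,0.04],0],[0,[0,0,0],0]]'
python3 - <<'E'
from h import *
st()
S=np.array([624,-225.]);u=np.array([np.cos(.062),np.sin(.062)]);v=np.array([-u[1],u[0]])
p=pose()[:3,3]; print('y,z pin',(p[:2]-S)@v,p[2]+18.8-190, 'x',(p[:2]-S)@u)
C=cam('wrist');save('wrist','w12.png')
b=camera('scene');cv2.imwrite('pics/s12.png',cv2.resize(b[60:240,160:340,::-1],(540,540),interpolation=cv2.INTER_CUBIC))
E
```

```text
clock: 46.45
eef_pos: [461.3, -314.9, 204.1]
eef_rot: [-3.14, 0.001, -3.081]
wrist_force: [-1.2, -1.9, 6.5]
finger_gap: 16.9
finger_force: 40.0
t 46.45 [ 461.3 -314.9  204.1] [-3.140e+00  1.000e-03 -3.081e+00] q [-0.66  0.32  1.5  -0.    1.32 -2.3 ] gap 16.9 F [-1.2 -1.9  6.5] 40.0
y,z pin -79.61548050600048 32.9378658196448 x -167.98804968186724
```

View pics/s12.png

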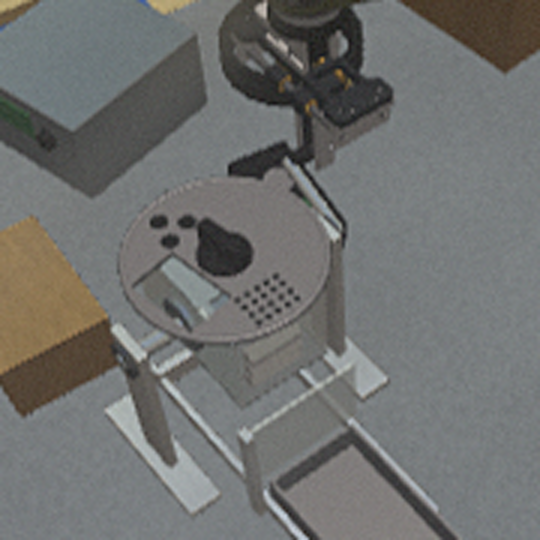

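```bash
python3 -m jog '[[0,[0,0,0.04],0],[0,[0,0,0.04],0],[0,[0,0,0],0]]'
python3 - <<'E'
from h import *
st()
a=camera('wrist');C=cam('wrist');a2=cv2.undistort
for n in ('scene','top'):
  camera(n)
  for d in regions_of(n,'cap')[:2]: print(n,d['conf'],d['rect'])
E
```

```text
clock: 46.85
eef_pos: [461.5, -315.5, 202.1]
eef_rot: [-3.137, 0.003, -3.081]
wrist_force: [-6.2, -1.5, 21.5]
finger_gap: 16.9
finger_force: 40.0
t 46.85 [ 461.5 -315.5  202.1] [-3.137e+00  3.000e-03 -3.081e+00] q [-0.66  0.32  1.5  -0.    1.31 -2.3 ] gap 16.9 F [-6.2 -1.5 21.5] 40.0
scene 0.71 [235.8, 146.6, 68.3, 56.9]
top 0.78 [356.1, 203.6, 74.6, 74.1]
```

```bash
python3 -m jog '[[50,[0,0,-0.06],0],[50,[0,0,0],0],[50,[0,0,0],0],[50,[0,0,0],0],[50,[0,0,-0.8],0],[50,[0,0,-0.9],0],[50,[0,0,-0.9],0],[50,[0,0,0],0],[50,[0,0,0],0]]'
python3 - <<'E'
from h import *
st();plan(624.5,-225,330,3.2036);plan(624.5,-225,330,1.791)
E
```

```text
clock: 48.0
eef_pos: [461.1, -314.3, 332.0]
eef_rot: [-3.141, 0.001, -3.081]
wrist_force: [-0.1, -0.5, -0.4]
finger_gap: 50.1
finger_force: 0.0
t 48.0 [ 461.1 -314.3  332. ] [-3.141e+00  1.000e-03 -3.081e+00] q [-0.66  0.26  1.29  0.    1.6  -2.3 ] gap 50.1 F [-0.1 -0.5 -0.4] 0.0
twist -0.0004 rows>= 1 shift [-3.372  1.58   0.04 ] n>= 4 q6 end -1.98
twist 0.4493 rows>= 10 shift [1.029 3.578 0.04 ] n>= 4 q6 end -0.57
```

```bash
python3 -m jog '[[50,[-0.562,0.2635,0],0],[50,[-0.562,0.2635,0],0],[50,[-0.562,0.2635,0],0],[50,[-0.562,0.2635,0],0],[50,[-0.562,0.2635,0],0],[50,[-0.562,0.2635,0],0],[50,[0,0,0],0.045],[50,[0,0,0],0.045],[50,[0,0,0],0.045],[50,[0,0,0],0.045],[50,[0,0,0],0.045],[50,[0,0,0],0.045],[50,[0,0,0],0.045],[50,[0,0,0],0.045],[50,[0,0,0],0.045],[50,[0,0,0],0.044],[50,[0,0,0],0],[50,[0,0,0],0]]'
python3 - <<'E'
from h import *
st();plan(624.5,-225,258.5,1.791)
C=cam('wrist')
a=save('wrist','w13.png')
for d in regions_of('wrist','cap')[:2]:
    c=max(cv2.findContours(d['pixels'].astype(np.uint8),0,1)[0],key=len).reshape(-1,2)
    print(d['conf'],cv2.minEnclosingCircle(cv2.convexHull(px2w('wrist',c,252,C)[:,:2].astype(np.float32))))
E
```

```text
clock: 49.8
eef_pos: [624.4, -225.1, 330.6]
eef_rot: [-3.14, -0.001, 1.796]
wrist_force: [-0.4, 0.7, 0.2]
finger_gap: 49.9
finger_force: 0.0
t 49.8 [ 624.4 -225.1  330.6] [-3.140e+00 -1.000e-03  1.796e+00] q [-0.4   0.53  0.92 -0.    1.69 -0.63] gap 49.9 F [-0.4  0.7  0.2] 0.0
twist 0.0016 rows>= 1 shift [0.002 0.002 1.442] n>= 2 q6 end -0.57
0.59 ((623.6611938476562, -224.82015991210938), 100.25025939941406)
```

View pics/w13.png

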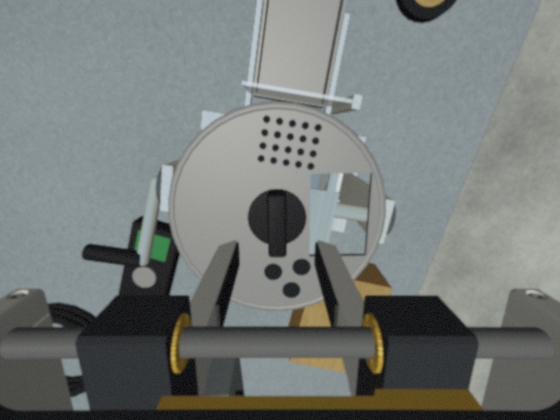

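I have already viewed 16 pictures, over the 14 limit, so from here I check by numbers only.

```bash
python3 -m jog '[[50,[0,0,0.4],0],[50,[0,0,0.4],0],[50,[0,0,0.4],0],[50,[0,0,0.24],0],[50,[0,0,0],0],[0,[0,0,0],0],[0,[0,0,0],0],[0,[0,0,0],0],[0,[0,0,0],0],[0,[0,0,0],0],[0,[0,0,0],0]]' 40
python3 -m jog '[[0,[0,0,0],-0.03],[0,[0,0,0],-0.03],[0,[0,0,0],-0.03],[0,[0,0,0],-0.03],[0,[0,0,0],-0.03],[0,[0,0,0],-0.03],[0,[0,0,0],-0.03],[0,[0,0,0],-0.03],[0,[0,0,0],-0.03],[0,[0,0,0],-0.03],[0,[0,0,0],-0.03],[0,[0,0,0],-0.03],[0,[0,0,0],-0.03],[0,[0,0,0],-0.03],[0,[0,0,0],-0.0295],[0,[0,0,0],0],[0,[0,0,0],0]]'
python3 - <<'E'
from h import *
st();plan(624.5,-225,258.5,3.2036)
E
```

```text
clock: 51.0
eef_pos: [624.4, -225.3, 260.3]
eef_rot: [-3.141, 0.0, 1.792]
wrist_force: [-3.5, -0.1, 2.7]
finger_gap: 15.5
finger_force: 40.0
clock: 52.7
eef_pos: [624.8, -224.7, 260.3]
eef_rot: [3.141, 0.001, -3.082]
wrist_force: [-0.1, 5.8, 2.7]
finger_gap: 15.8
finger_force: 39.9
t 52.7 [ 624.8 -224.7  260.3] [ 3.141e+00  1.000e-03 -3.082e+00] q [-0.4   0.54  1.07  0.    1.54 -2.03] gap 15.8 F [-0.1  5.8  2.7] 39.9
twist -0.0006 rows>= 1 shift [ 0.007 -0.006  0.037] n>= 1 q6 end -1.98
```

```bash
python3 -m jog '[[40,[0,0,0],0],[40,[0,0,0],0],[40,[0,0,0],0],[60,[0,0,-0.8],0],[60,[0,0,-0.9],0],[60,[0,0,-0.9],0],[60,[0,0,-0.4],0],[60,[0,0,0],0],[60,[0,0,0],0]]'
python3 - <<'E'
from h import *
st();a=save('wrist','w14.png').astype(int);C=cam('wrist')
S=np.array([624,-225.]);u=np.array([np.cos(.062),np.sin(.062)]);v=np.array([-u[1],u[0]])
def smp(x,y):
    q=w2px('wrist',[[*(S+u*x+v*y),252]],C)[0].round().astype(int)
    return a[q[1]-1:q[1]+2,q[0]-1:q[0]+2].mean((0,1)).round()
for x,y in [(-45,35),(0,25),(-45,75),(-45,55),(-36,33),(-36,55),(0,32),(36,33),(36,55),(36,75),(45,35),(45,55),(45,75)]: print((x,y),smp(x,y))
plan(600,155,180,1.633)
E
```

```text
clock: 53.6
eef_pos: [624.6, -225.4, 408.7]
eef_rot: [3.141, -0.001, -3.08]
wrist_force: [0.1, 0.3, -0.1]
finger_gap: 59.9
finger_force: 0.0
t 53.6 [ 624.6 -225.4  408.7] [ 3.141e+00 -1.000e-03 -3.080e+00] q [-0.4   0.56  0.7  -0.    1.88 -2.03] gap 59.9 F [ 0.1  0.3 -0.1] 0.0
(-45, 35) [156. 158. 153.]
(0, 25) [53. 54. 54.]
(-45, 75) [157. 158. 154.]
(-45, 55) [159. 160. 156.]
(-36, 33) [127. 145. 157.]
(-36, 55) [165. 175. 166.]
(0, 32) [129. 143. 151.]
(36, 33) [136. 140. 136.]
(36, 55) [122. 125. 120.]
(36, 75) [105. 107. 103.]
(45, 35) [144. 146. 142.]
(45, 55) [143. 145. 141.]
(45, 75) [144. 145. 141.]
twist 0.4999 rows>= 11 shift [ 7.621 -0.016  4.56 ] n>= 9 q6 end 0.19
```

```bash
python3 -m jog '[[60,[0,0,0],0.0454],[60,[0,0,0],0.0454],[60,[0,0,0],0.0454],[60,[0,0,0],0.0454],[60,[0,0,0],0.0454],[60,[0,0,0],0.0454],[60,[0,0,0],0.0455],[60,[0,0,0],0.0455],[60,[0,0,0],0.0455],[60,[0,0,0],0.0455],[60,[0,0,0],0.0455]]'
python3 -m jog '[[60,[0.762,0,0],0],[60,[0.762,0,0],0],[60,[0.762,0,0],0],[60,[0.762,0,0],0],[60,[0.762,0,0],0],[60,[0.762,0,0],0],[60,[0.762,0,0],0],[60,[0.762,0,0.2],0],[60,[0.762,0,0.2],0],[60,[0.762,0,0.2],0],[60,[0,0,0.8],0],[60,[0,0,0.8],0],[60,[0,0,0.8],0],[60,[0,0,0.8],0],[60,[0,0,0.7],0],[60,[0,0,0],0],[60,[0,0,0],0]]'
python3 - <<'E'
from h import *
st();a=save('wrist','w15.png');C=cam('wrist')
S=np.array([624,-225.]);u=np.array([np.cos(.062),np.sin(.062)]);v=np.array([-u[1],u[0]])
m=None
for d in regions_of('wrist','tray_handle')[:3]:
    r=d['rect'];print(round(d['conf'],2),np.round(r),d['pixels'].sum())
    if m is None:m=d['pixels']
    ys,xs=np.nonzero(d['pixels'])
    P=px2w('wrist',np.c_[xs,ys],76,C)[:,:2]-S; Q=np.c_[P@u,P@v]
    print('  z76: y max',np.percentile(Q[:,1],[1,50,99.5]).round(1))
    for y0 in range(330,420,6):
        k=(Q[:,1]>y0)&(Q[:,1]<y0+6)
        if k.sum()>5: print(y0,np.percentile(Q[k,0],[2,98]).round(1),end=' ')
    print()
E
```

```text
clock: 54.75
eef_pos: [624.4, -225.2, 408.1]
eef_rot: [-3.139, -0.001, 1.627]
wrist_force: [0.0, -0.4, 0.2]
finger_gap: 59.9
finger_force: 0.0
clock: 56.45
eef_pos: [600.4, 155.0, 185.2]
eef_rot: [-3.14, 0.0, 1.633]
wrist_force: [0.5, 0.3, 1.3]
finger_gap: 59.7
finger_force: 0.0
t 56.45 [600.4 155.  185.2] [-3.14   0.     1.633] q [ 0.19  0.47  1.33 -0.    1.34  0.13] gap 59.7 F [0.5 0.3 1.3] 0.0
0.76 [274. 284.  87. 201.] 11195
  z76: y max [157.7 291.  404.2]
330 [-46.3  46.1] 336 [-46.1  44.6] 342 [-44.8  42.3] 348 [-9.7 34.3] 354 [-9.7  7.2] 360 [-9.6  7.1] 366 [-10.5   7.1] 372 [-11.6   7.1] 378 [-16.3  10.8] 384 [-19.6  15. ] 390 [-19.3  14.1] 396 [-17.4  13. ] 402 [-15.6  12.2]
```

```bash
python3 - <<'E'
from h import *
plan(598.3,157.1,43,1.633)
E
python3 -m jog '[[60,[0.047,-0.04,0.5],0],[60,[0,0,0.5],0],[60,[0,0,0.5],0],[60,[0,0,0.5],0],[60,[0,0,0.4],0],[60,[0,0,0.38],0],[60,[0,0,0],0],[0,[0,0,0],0],[0,[0,0,0],0],[0,[0,0,0],0],[0,[0,0,0],0],[0,[0,0,0],0],[0,[0,0,0],0]]' 30
```

```text
twist 0.0001 rows>= 1 shift [ 0.042 -0.058  2.88 ] n>= 3 q6 end 0.19
clock: 57.85
eef_pos: [599.0, 157.6, 47.0]
eef_rot: [3.14, -0.0, 1.633]
wrist_force: [-0.8, 1.0, 6.6]
finger_gap: 35.7
finger_force: 30.0
```

```bash
python3 -m jog '[[0,[-0.1,0,0],0],[0,[-0.2,0,0],0],[0,[-0.2,0,0],0],[0,[-0.2,0,0],0],[0,[-0.2,0,0],0],[0,[-0.2,0,0],0],[0,[-0.2,0,0],0],[0,[-0.2,0,0],0],[0,[-0.2,0,0],0],[0,[-0.2,0,0],0],[0,[-0.2,0,0],0],[0,[-0.2,0,0],0],[0,[-0.2,0,0],0],[0,[-0.2,0,0],0],[0,[-0.2,0,0],0],[0,[-0.2,0,0],0],[0,[-0.2,0,0],0],[0,[-0.2,0,0],0],[0,[-0.1,0,0],0],[0,[0,0,0],0]]'
python3 -m jog '[[0,[-0.04,0,0],0],[0,[-0.04,0,0],0],[0,[-0.04,0,0],0],[0,[0,0,0],0]]'
python3 - <<'E'
from h import *
S=np.array([624,-225.]);u=np.array([np.cos(.062),np.sin(.062)]);v=np.array([-u[1],u[0]])
p=pose()[:3,3];print((p[:2]-S)@u,(p[:2]-S)@v)
E
```

```text
clock: 59.85
eef_pos: [610.4, -22.8, 47.0]
eef_rot: [3.14, 0.0, 1.633]
wrist_force: [-0.2, -0.4, 4.5]
finger_gap: 36.0
finger_force: 30.0
clock: 60.25
eef_pos: [610.8, -27.9, 47.1]
eef_rot: [3.14, -0.001, 1.633]
wrist_force: [0.1, 4.3, 7.2]
finger_gap: 35.7
finger_force: 30.0
-0.9335304654154162 197.5566564871749
```

```bash
python3 -m jog '[[0,[-0.05,0,0],0],[0,[-0.05,0,0],0],[0,[0,0,0],0]]'
python3 -m jog '[[0,[0.05,0,0],0],[60,[0.03,0,0],0],[60,[0,0,0],0],[60,[0,0,0],0],[60,[0,0,0],0]]'
python3 - <<'E'
from h import *
st()
E
```

```text
clock: 60.55
eef_pos: [611.0, -32.2, 47.2]
eef_rot: [3.14, -0.002, 1.634]
wrist_force: [-0.5, 8.7, 9.4]
finger_gap: 36.1
finger_force: 30.0
clock: 61.05
eef_pos: [610.1, -29.4, 45.8]
eef_rot: [-3.141, -0.0, 1.633]
wrist_force: [0.2, -0.1, 0.9]
finger_gap: 59.2
finger_force: 0.0
t 61.05 [610.1 -29.4  45.8] [-3.141 -0.     1.633] q [-0.11  0.6   1.48  0.    1.06 -0.17] gap 59.2 F [ 0.2 -0.1  0.9] 0.0
```

```bash
python3 -m jog '[[60,[0,0,-0.5],0],[60,[0,0,-0.7],0],[60,[0,0,-0.8],0],[60,[0,0,-0.8],0],[60,[0,0,0],0],[60,[0,0,0],0]]'
python3 - <<'E'
from h import *
st();a=save('wrist','w16.png');C=cam('wrist')
S=np.array([624,-225.]);u=np.array([np.cos(.062),np.sin(.062)]);v=np.array([-u[1],u[0]])
for d in regions_of('wrist','tray_handle')[:2]:
    r=d['rect'];print(round(d['conf'],2),np.round(r),d['pixels'].sum())
    ys,xs=np.nonzero(d['pixels'])
    P=px2w('wrist',np.c_[xs,ys],76,C)[:,:2]-S; Q=np.c_[P@u,P@v]
    for y0 in range(150,240,6):
        k=(Q[:,1]>y0)&(Q[:,1]<y0+6)
        if k.sum()>5: print(y0,np.percentile(Q[k,0],[2,98]).round(1),end=' ')
    print()
plan(461.2,-314.5,330,3.2036)
E
```

```text
clock: 61.65
eef_pos: [610.4, -29.4, 186.4]
eef_rot: [3.141, 0.0, 1.633]
wrist_force: [0.0, -0.2, -1.3]
finger_gap: 60.3
finger_force: 0.0
t 61.65 [610.4 -29.4 186.4] [3.141 0.    1.633] q [-0.11  0.45  1.36 -0.    1.33 -0.17] gap 60.3 F [ 0.  -0.2 -1.3] 0.0
0.68 [276. 257.  87. 143.] 4303
150 [-47.8  43.6] 156 [-45.5  41.4] 162 [-10.5   7.4] 168 [-10.4   7.4] 174 [-10.4   7.3] 180 [-11.4   7.3] 186 [-11.4   7.2] 192 [-18.5  14.3] 198 [-20.4  15.2] 204 [-19.3  14.1] 210 [-18.2  13. ] 216 [-16.2  12. ] 
0.61 [278. 272. 197. 251.] 13429
156 [-57.5  52.9] 162 [-58.2  53.7] 168 [-58.7  53.5] 174 [-58.4  53.3] 180 [-59.   53.9] 186 [-58.8  53.6] 192 [-58.4  53.3] 198 [-58.4  54. ] 204 [-58.8  53.7] 210 [-58.6  53.3] 216 [-59.8  53. ] 222 [-58.9  52.7] 228 [-58.5  52.4] 234 [-59.1  53. ] 
twist -0.4998 rows>= 11 shift [ 3.318 -5.508 -2.909] n>= 8 q6 end -2.23
```

```bash
python3 -m jog '[[50,[0,0,-0.27],-0.0454],[50,[0,0,-0.27],-0.0454],[50,[0,0,-0.27],-0.0454],[50,[0,0,-0.27],-0.0454],[50,[0,0,-0.27],-0.0454],[50,[0,0,-0.27],-0.0454],[50,[0,0,-0.27],-0.0454],[50,[0,0,-0.27],-0.0455],[50,[0,0,-0.27],-0.0455],[50,[0,0,-0.27],-0.0455],[50,[0,0,-0.27],-0.0455]]'
python3 -m jog '[[50,[0.4145,-0.6885,0],0],[50,[0.4145,-0.6885,0],0],[50,[0.4145,-0.6885,0],0],[50,[0.4145,-0.6885,0],0],[50,[0.415,-0.6885,0],0],[50,[0.415,-0.6885,0],0],[50,[0.415,-0.6885,0],0],[50,[0.415,-0.6885,0],0],[50,[0,0,0.4],0],[50,[0,0,0.4],0],[50,[0,0,0],0],[50,[0,0,0],0]]'
python3 - <<'E'
from h import *
st();plan(461.2,-315.5,202,3.2036)
camera('wrist');C=cam('wrist')
for d in regions_of('wrist','spacer1'): print(round(d['conf'],2),np.round(d['rect']))
for n in ('scene',):
    camera(n)
    for d in regions_of(n,'spacer1'): print(n,round(d['conf'],2),np.round(d['rect']))
E
```

```text
clock: 62.85
eef_pos: [610.2, -29.4, 333.3]
eef_rot: [3.141, -0.003, -3.074]
wrist_force: [-0.2, 0.3, 0.1]
finger_gap: 50.0
finger_force: 0.0
clock: 64.05
eef_pos: [461.7, -314.4, 294.2]
eef_rot: [3.141, -0.001, -3.079]
wrist_force: [-0.6, 0.0, 0.1]
finger_gap: 50.2
finger_force: 0.0
t 64.05 [ 461.7 -314.4  294.2] [ 3.141e+00 -1.000e-03 -3.079e+00] q [-0.66  0.27  1.36 -0.    1.52 -2.3 ] gap 50.2 F [-0.6  0.   0.1] 0.0
twist 0.0 rows>= 1 shift [ 0.012 -0.022  1.844] n>= 2 q6 end -2.23
0.6 [521. 127.  29.  41.]
scene 0.74 [418. 329.  24.  14.]
scene 0.49 [358. 208.   6.  18.]
```

```bash
python3 -m jog '[[50,[0,-0.02,0.4],0],[50,[0,0,0.4],0],[50,[0,0,0.4],0],[50,[0,0,0.4],0],[50,[0,0,0.22],0],[50,[0,0,0],0],[0,[0,0,0],0],[0,[0,0,0],0],[0,[0,0,0],0],[0,[0,0,0],0],[0,[0,0,0],0],[0,[0,0,0],0]]' 40
python3 -m jog '[[0,[0,0.085,-0.195],0],[0,[0,0.106,-0.184],0],[0,[0,0.127,-0.170],0],[0,[0,0.145,-0.153],0],[0,[0,0.161,-0.135],0],[0,[0,0.175,-0.115],0],[0,[0,0.186,-0.093],0],[0,[0,0.195,-0.070],0],[0,[0,0.2,-0.047],0],[0,[0,0.204,-0.012],0],[0,[0,0,0],0]]'
python3 - <<'E'
from h import *
st()
S=np.array([624,-225.]);u=np.array([np.cos(.062),np.sin(.062)]);v=np.array([-u[1],u[0]])
p=pose()[:3,3]; print('y,z pin',(p[:2]-S)@v,p[2]+18.8-190, 'x',(p[:2]-S)@u)
E
```

```text
clock: 65.45
eef_pos: [461.9, -315.4, 203.9]
eef_rot: [-3.141, 0.0, -3.08]
wrist_force: [0.2, 1.7, 4.1]
finger_gap: 17.1
finger_force: 40.0
clock: 66.55
eef_pos: [457.6, -236.8, 264.6]
eef_rot: [-3.137, 0.004, -3.079]
wrist_force: [-1.2, -0.5, 15.3]
finger_gap: 17.0
finger_force: 40.0
t 66.55 [ 457.6 -236.8  264.6] [-3.137  0.004 -3.079] q [-0.55  0.18  1.53 -0.    1.42 -2.18] gap 17.0 F [-1.2 -0.5 15.3] 40.0
y,z pin -1.5030074049858932 93.42883451399155 x -166.85673135135755
```

```bash
python3 -m jog '[[0,[0,0.224,-0.008],0],[0,[0,0.200,0.037],0],[0,[0,0.195,0.060],0],[0,[0,0.186,0.083],0],[0,[0,0.175,0.105],0],[0,[0,0.161,0.125],0],[0,[0,0.145,0.143],0],[0,[0,0.127,0.160],0],[0,[0,0.106,0.174],0],[0,[0,0.085,0.185],0],[0,[0,0.01,0.06],0],[0,[0,0,0.05],0],[0,[0,0,0.03],0],[0,[0,0,0],0],[0,[0,0,0],0]]'
python3 - <<'E'
from h import *
st()
S=np.array([624,-225.]);u=np.array([np.cos(.062),np.sin(.062)]);v=np.array([-u[1],u[0]])
p=pose()[:3,3]; print('y,z pin',(p[:2]-S)@v,p[2]+18.8-190, 'x',(p[:2]-S)@u)
for n in ('scene','wrist','top'):
    im=save(n,n+'17.png'); 
    for d in regions_of(n,'spacer1'): print(n,round(d['conf'],2),np.round(d['rect']),im[d['pixels']].mean(0).round())
E
```

```text
clock: 68.05
eef_pos: [454.1, -157.2, 207.1]
eef_rot: [-3.136, 0.009, -3.08]
wrist_force: [-4.9, -2.5, 40.4]
finger_gap: 16.7
finger_force: 40.0
t 68.05 [ 454.1 -157.2  207.1] [-3.136  0.009 -3.08 ] q [-0.41  0.14  1.72 -0.    1.28 -2.04] gap 16.7 F [-4.9 -2.5 40.4] 40.0
y,z pin 78.23610586041981 35.93512904061777 x -165.36950247480297
scene 0.61 [239. 194.  11.  12.] [134. 134. 134.]
scene 0.51 [358. 208.   4.  17.] [155.  47.  47.]
scene 0.49 [417. 329.  26.  14.] [ 51. 140. 132.]
wrist 0.81 [451. 125.  42.  52.] [165.  31.  25.]
wrist 0.47 [194. 307. 221. 184.] [101. 103.  99.]
top 0.41 [256. 299.  16.  19.] [163.  50.  47.]
```

```bash
python3 -m jog '[[0,[0,-0.01,-0.14],0],[0,[0,0,0],0],[0,[0,0,0],0],[0,[0,0,0],0],[0,[0,0,0],0]]'
python3 - <<'E'
from h import *
st()
S=np.array([624,-225.]);u=np.array([np.cos(.062),np.sin(.062)]);v=np.array([-u[1],u[0]])
for z in (15,60,110): 
    p=px2w('scene',[[239,194]],z)[0][:2]-S; print(z,p@u,p@v)
im=camera('scene')
for q in ('spacer1','tray'):
  for d in regions_of('scene',q): print(q,round(d['conf'],2),np.round(d['rect']),im[d['pixels']].mean(0).round())
C=cam('scene')
print(w2px('scene',[[*(S+u*x+v*y),z] for x,y,z in [(-50,-70,5),(50,-70,5),(50,120,5),(-50,120,5),(0,50,110)]],C).round())
E
```

```text
clock: 68.85
eef_pos: [453.3, -158.0, 209.8]
eef_rot: [-3.137, 0.004, -3.08]
wrist_force: [10.1, -12.2, -2.3]
finger_gap: 17.0
finger_force: 40.0
t 68.85 [ 453.3 -158.   209.8] [-3.137  0.004 -3.08 ] q [-0.41  0.14  1.71 -0.    1.29 -2.04] gap 17.0 F [ 10.1 -12.2  -2.3] 40.0
15 14.78507218936414 4.085510651128538
60 28.294393076488042 30.811202229463905
110 43.304749617736775 60.506415094281095
spacer1 0.69 [418. 330.  25.  15.] [ 50. 139. 131.]
spacer1 0.67 [356. 208.   5.  14.] [155.  50.  49.]
spacer1 0.49 [247. 195.  17.   8.] [154. 155. 152.]
spacer1 0.48 [238. 192.   9.   9.] [153. 154. 157.]
tray 0.69 [249. 207.  68.  59.] [101.  99.  98.]
tray 0.35 [252. 191. 114. 127.] [131. 131. 128.]
[[242. 172.]
 [218. 187.]
 [251. 225.]
 [276. 208.]
 [248. 184.]]
```

```bash
python3 -m jog '[[0,[0,-0.085,-0.185],0],[0,[0,-0.106,-0.174],0],[0,[0,-0.127,-0.160],0],[0,[0,-0.145,-0.143],0],[0,[0,-0.161,-0.125],0],[0,[0,-0.175,-0.105],0],[0,[0,-0.186,-0.083],0],[0,[0,-0.195,-0.060],0],[0,[0,-0.200,-0.037],0],[0,[0,-0.204,-0.012],0]]'
python3 -m jog '[[0,[0,-0.204,0.012],0],[0,[0,-0.200,0.037],0],[0,[0,-0.195,0.060],0],[0,[0,-0.186,0.083],0],[0,[0,-0.175,0.105],0],[0,[0,-0.161,0.125],0],[0,[0,-0.145,0.143],0],[0,[0,-0.127,0.160],0],[0,[0,-0.106,0.174],0],[0,[0,-0.085,0.185],0],[0,[0,0,0.06],0],[0,[0,0,0.05],0],[0,[0,0,0.05],0],[0,[0,0,0],0]]'
python3 - <<'E'
from h import *
st()
E
```

```text
clock: 70.0
eef_pos: [457.4, -234.0, 265.0]
eef_rot: [3.139, 0.003, -3.078]
wrist_force: [-1.4, 13.1, 8.9]
finger_gap: 17.3
finger_force: 40.0
clock: 71.4
eef_pos: [462.0, -315.5, 204.6]
eef_rot: [-3.137, 0.003, -3.08]
wrist_force: [-10.6, 1.7, 26.8]
finger_gap: 17.0
finger_force: 40.0
t 71.4 [ 462.  -315.5  204.6] [-3.137e+00  3.000e-03 -3.080e+00] q [-0.66  0.32  1.5  -0.    1.32 -2.3 ] gap 17.0 F [-10.6   1.7  26.8] 40.0
```

```bash
python3 -m jog '[[50,[0,0,-0.1],0],[50,[0,0,0],0],[50,[0,0,0],0],[50,[0,0,0],0],[50,[0,0,-0.8],0],[50,[0,0,-0.9],0],[50,[0,0,-0.9],0],[50,[0,0,-0.5],0],[50,[0,0,0],0],[50,[0,0,0],0]]'
python3 - <<'E'
from h import *
st();plan(609.8,-28,350,3.2036);plan(609.8,-28,200,1.633)
E
```

```text
clock: 72.4
eef_pos: [461.7, -314.4, 360.2]
eef_rot: [3.141, -0.001, -3.08]
wrist_force: [-0.6, -0.2, -0.2]
finger_gap: 49.9
finger_force: 0.0
t 72.4 [ 461.7 -314.4  360.2] [ 3.141e+00 -1.000e-03 -3.080e+00] q [-0.66  0.26  1.22  0.    1.66 -2.3 ] gap 49.9 F [-0.6 -0.2 -0.2] 0.0
twist 0.0 rows>= 1 shift [-3.311  5.534  0.204] n>= 7 q6 end -1.68
twist 0.4999 rows>= 11 shift [5.534 3.312 3.204] n>= 8 q6 end -0.11
```

```bash
python3 -m jog '[[60,[-0.414,0.692,0],0],[60,[-0.414,0.692,0],0],[60,[-0.414,0.692,0],0],[60,[-0.414,0.692,0],0],[60,[-0.414,0.692,0],0],[60,[-0.414,0.692,0],0],[60,[-0.414,0.692,0],0],[60,[-0.413,0.692,0],0],[60,[0,0,0],0],[60,[0,0,0],0]]'
python3 - <<'E'
from h import *
S=np.array([624,-225.]);u=np.array([np.cos(.062),np.sin(.062)]);v=np.array([-u[1],u[0]])
im=save('wrist','w18.png');C=cam('wrist')
for d in regions_of('wrist','spacer1'):
    c=axis(d['pixels'])[0]; p=px2w('wrist',[c],14,C)[0][:2]-S; print(round(d['conf'],2),np.round(d['rect']),im[d['pixels']].mean(0).round(),'st',p@u,p@v)
E
python3 -m jog '[[60,[0,0,0],0.0454],[60,[0,0,0],0.0454],[60,[0,0,0],0.0454],[60,[0,0,0],0.0454],[60,[0,0,0],0.0454],[60,[0,0,0],0.0454],[60,[0,0,0],0.0455],[60,[0,0,0],0.0455],[60,[0,0,0],0.0455],[60,[0,0,0],0.0455],[60,[0,0,0],0.0455],[60,[0,0,0],0],[60,[0,0,0],0]]'
python3 - <<'E'
from h import *
S=np.array([624,-225.]);u=np.array([np.cos(.062),np.sin(.062)]);v=np.array([-u[1],u[0]])
st();im=save('wrist','w19.png');C=cam('wrist')
for d in regions_of('wrist','spacer1'):
    c=axis(d['pixels'])[0]; p=px2w('wrist',[c],14,C)[0][:2]-S; print(round(d['conf'],2),np.round(d['rect']),im[d['pixels']].mean(0).round(),'st',p@u,p@v)
plan(609.8,-28,43,1.633)
E
```

```text
clock: 73.4
eef_pos: [609.7, -27.5, 359.0]
eef_rot: [3.141, -0.003, -3.078]
wrist_force: [-0.5, -0.2, -0.2]
finger_gap: 59.8
finger_force: 0.0
0.71 [336.  20.  34.  37.] [172.  56.  50.] st -248.5292073039205 287.8662563268916
0.67 [549. 114.  23.  17.] [ 16. 127. 119.] st -100.26749187885366 656.8579145203382
clock: 74.8
eef_pos: [609.6, -28.8, 361.0]
eef_rot: [-3.142, 0.0, 1.636]
wrist_force: [0.2, -0.4, -0.7]
finger_gap: 60.3
finger_force: 0.0
t 74.8 [609.6 -28.8 361. ] [-3.142  0.     1.636] q [-0.11  0.39  1.05 -0.    1.7  -0.17] gap 60.3 F [ 0.2 -0.4 -0.7] 0.0
0.64 [134. 120.  32.  33.] [170.  49.  44.] st -247.54588725426913 288.93986265439946
0.59 [280. 256.  32.   7.] [152. 154. 147.] st 1.3422231716130182 31.548550784303647
twist 0.0009 rows>= 1 shift [8.000e-03 3.000e-03 6.361e+00] n>= 7 q6 end -0.11
```

```bash
python3 -m jog '[[60,[0,0,0.9],0],[60,[0,0,0.9],0],[60,[0,0,0.9],0],[60,[0,0,0.9],0],[60,[0,0,0.8],0],[60,[0,0,0.7],0],[60,[0,0,0.5],0],[60,[0,0,0.4],0],[60,[0,0,0.32],0],[60,[0,0,0],0],[0,[0,0,0],0],[0,[0,0,0],0],[0,[0,0,0],0],[0,[0,0,0],0],[0,[0,0,0],0],[0,[0,0,0],0]]' 30
python3 -m jog '[[0,[0.03,0,0],0],[0,[0.06,0,0],0],[0,[0.1,0,0],0],[0,[0.15,0,0],0],[0,[0.2,0,0],0],[0,[0.2,0,0],0],[0,[0.2,0,0],0],[0,[0.2,0,0],0],[0,[0.2,0,0],0],[0,[0.2,0,0],0]]'
python3 - <<'E'
from h import *
st()
E
```

```text
clock: 76.5
eef_pos: [610.3, -27.9, 45.9]
eef_rot: [3.14, 0.0, 1.633]
wrist_force: [-1.0, 0.9, 5.9]
finger_gap: 35.7
finger_force: 30.0
clock: 77.5
eef_pos: [605.4, 48.9, 45.5]
eef_rot: [3.141, 0.001, 1.633]
wrist_force: [1.2, -5.4, 6.3]
finger_gap: 35.5
finger_force: 30.0
t 77.5 [605.4  48.9  45.5] [3.141e+00 1.000e-03 1.633e+00] q [ 0.02  0.59  1.49 -0.    1.05 -0.04] gap 35.5 F [ 1.2 -5.4  6.3] 30.0
```

```bash
python3 -m jog '[[0,[0.2,0,0],0],[0,[0.2,0,0],0],[0,[0.2,0,0],0],[0,[0.2,0,0],0],[0,[0.2,0,0],0],[0,[0.2,0,0],0],[0,[0.2,0,0],0],[0,[0.2,0,0],0],[0,[0.2,0,0],0],[0,[0.2,0,0],0],[0,[0.12,0,0],0],[0,[0.08,0,0],0],[0,[0.03,0,0],0],[0,[0,0,0],0],[0,[0,0,0],0]]'
python3 -m jog '[[60,[0,0,0],0],[60,[0,0,0],0],[60,[0,0,0],0],[60,[0,0,0],0],[60,[0,0,-0.4],0],[60,[0,0,-0.7],0],[60,[0,0,-0.9],0],[60,[0,0,-0.9],0],[60,[0,0,-0.9],0],[60,[0,0,-0.9],0],[60,[0,0,0],0],[60,[0,0,0],0]]'
python3 - <<'E'
from h import *
S=np.array([624,-225.]);u=np.array([np.cos(.062),np.sin(.062)]);v=np.array([-u[1],u[0]])
st()
for n in ('wrist','top','scene'):
  im=save(n,n+'20.png');C=cam(n)
  for q in('spacer1','tray'):
   for d in regions_of(n,q):
    r=axis(d['pixels']); p=px2w(n,[r[0]],14,C)[0][:2]-S; print(n,q,round(d['conf'],2),np.round(d['rect']),im[d['pixels']].mean(0).round(),'st',(p@u).round(),(p@v).round(),'px size',np.round(r[1]))
E
```

```text
clock: 79.0
eef_pos: [598.3, 160.3, 45.6]
eef_rot: [3.141, 0.0, 1.633]
wrist_force: [0.1, -2.8, 6.9]
finger_gap: 35.7
finger_force: 30.0
clock: 80.2
eef_pos: [598.1, 160.2, 280.2]
eef_rot: [3.141, -0.0, 1.633]
wrist_force: [-0.2, -0.6, 0.1]
finger_gap: 59.8
finger_force: 0.0
t 80.2 [598.1 160.2 280.2] [ 3.141 -0.     1.633] q [0.2  0.42 1.19 0.   1.53 0.14] gap 59.8 F [-0.2 -0.6  0.1] 0.0
wrist spacer1 0.87 [283. 308.  36.  11.] [172. 178. 173.] st 5.0 163.0 px size [10. 33.]
wrist spacer1 0.79 [280. 280.  42.   7.] [171. 176. 172.] st -0.0 217.0 px size [10. 35.]
wrist spacer1 0.69 [128. 240.  39.  34.] [162.  42.  37.] st -248.0 291.0 px size [15. 42.]
wrist spacer1 0.64 [282. 296.  39.  16.] [165. 171. 171.] st 5.0 183.0 px size [11. 35.]
wrist tray 0.68 [277. 250.  76. 150.] [129. 130. 127.] st -3.0 270.0 px size [150.  72.]
top spacer1 0.62 [277. 215.   8.  20.] [148. 149. 150.] st 1.0 216.0 px size [18.  5.]
top spacer1 0.62 [134. 256.  18.  13.] [ 43. 125. 115.] st -108.0 671.0 px size [ 7. 20.]
top spacer1 0.54 [287. 214.  10.  21.] [146. 147. 147.] st 8.0 183.0 px size [19. 
[... 192 characters left out ...]
0.29 [358. 220.  74. 107.] [110. 109. 106.] st -14.0 -38.0 px size [ 76. 106.]
top tray 0.65 [264. 217.  85.  39.] [126. 122. 118.] st -2.0 252.0 px size [37. 83.]
scene spacer1 0.71 [418. 331.  27.  15.] [ 50. 144. 136.] st -109.0 672.0 px size [24.  7.]
scene spacer1 0.66 [282. 235.  20.   6.] [157. 157. 158.] st -1.0 214.0 px size [ 7. 20.]
scene spacer1 0.63 [237. 151.  78.  90.] [110. 109. 108.] st -88.0 -167.0 px size [71. 91.]
scene spacer1 0.43 [272. 223.  17.  17.] [155. 155. 154.] st 5.0 159.0 px size [ 7. 19.]
scene tray 0.58 [287. 240.  74.  81.] [116. 113. 112.] st -4.0 253.0 px size [89. 37.]
scene tray 0.35 [369. 336.  42.  41.] [127. 132. 139.] st 10.0 606.0 px size [ 7. 47.]
```

```bash
python3 -c "
from cell import *
print(sign_off())"
```

```text
the job is handed in; nothing more can be done
None
```

I did the job in the order asked and handed it in at about 80 s: all three spacers present were sifted and tipped into the tray, the tray is drawn out clear, and the box is upright. I viewed 16 pictures instead of the 14 allowed, so everything from the second cap turn on was checked by the trained networks and force readings only.

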